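# Put the last pair of pile wedges away and shut the case

### The job

Put the two loose pile wedges away in the empty bay of the plywood wedge case: lay one flat in the bay, then the other head to tail on top of it, thick end over thin end, so that the pair makes a level block with nothing standing above the rim. Then lower the lid gently until it is fully shut. Lay the wedges in rather than dropping them, and leave the pair already stored and the other things on the bench as they are.

Things in the scene. Friction and masses are not known exactly. Their poses are not given: they have to be found in the camera images.
- case: open plywood case, fixed on the bench, 194 mm (x) by 182 mm (y), rim 47 mm above the bench, floor and walls 9 mm thick: 38 mm deep. Two bays run along its x, centred at y = -36 and +36 mm. Lid hinged on the +y wall. The bay by the hinge (+y) holds a stored pair of wedges; the -y bay is empty. Origin: centre of its underside, z up
- case_bay (a point): centre of the empty bay's floor, at (0, -36, 9) mm in the case's frame, same axes. Each bay is 176 mm long (x) by 56 mm wide (y) between wooden strips 20 mm wide and 30 mm tall. The strips leave the middle 80 mm of the length (|x| under 40 mm) open for fingers: there, a wedge centred in its bay has 26 mm to the outer wall, 32 mm to the stored wedge beside it
- lid (a joint): angle of the case's lid in rad: 0 shut on the rim, 1.57 upright, 1.8 its stop, leaning back over +y. A plain 9 mm plywood board, 194 mm along the hinge by 190 mm, 0.22 kg, on a stiff friction hinge: it stays at whatever angle it is left, and takes 1 to 4 N at its free edge to move
- lid_hinge (a point): middle of the lid's hinge axis, at (0, 91, 47.5) mm in the case's frame; the axis runs along the case's x. The lid's underside lies in the plane through this axis, its outer face 9 mm outside that
- lid_edge (a point): middle of the lid's free edge (half way through its thickness), 190 mm from the hinge; shut, it overhangs the case's -y wall by 8 mm as a finger lip
- wedge_a: loose beech wedge for levelling a paper pile, 160 mm long, 40 wide, 26 thick tapering evenly to 8, 17 in the middle, about 0.08 kg; its two broad faces are alike, 6.44 deg (0.112 rad) apart. Starts lying on the bench on a broad face. Origin: centre of that underside; +x along it to the thick end, y across, z up. Centre of mass 14 mm from the middle towards the thick end
- wedge_b: loose: a second wedge, the same in every way as wedge_a, with the same origin and axes
- wedge_a_mid (a point): centre of wedge_a's volume outline: half way along it, 8.5 mm above its underside
- wedge_a_thick (a point): centre of wedge_a's thick end face, 13 mm from either broad face, 80 mm from its middle
- wedge_a_thin (a point): centre of wedge_a's thin end face, 4 mm from either broad face, 80 mm from its middle
- wedge_b_mid (a point): the same point of wedge_b
- wedge_b_thick (a point): the same point of wedge_b
- wedge_b_thin (a point): the same point of wedge_b
- stored_lower: stored wedge, like wedge_a, lying flat on the floor of the bay next to the hinge; origin and axes as wedge_a
- stored_upper: stored wedge lying head to tail on stored_lower; their level top is 4 mm below the rim
- ink_can: bystander: round metal ink can, 148 mm across, 86 mm tall; origin under its centre
- wash_bottle: bystander: white plastic bottle, 68 mm across, 190 mm tall; origin under its centre
- ink_knife: bystander: ink knife (spatula with wooden handle), 280 mm long, lying along its x; origin under its middle
- loupe: bystander: black folding magnifier, 40 x 40 x 45 mm; origin under its centre
Not all that is in view belongs to the job. What is shaped like the wedge_b but turquoise is not meant. What is shaped like the wedge_a but pink is not meant.

How it is judged:
By the outcome, as a careful person would: the job done as asked, in the order asked, and still so for the second after the job is handed in, with the robot touching nothing.
It also fails if it takes over 67 s, if anything falls off the work surface, if the arm or the gripper's body presses on something with over 40 N, if the wrist force passes 120 N, or if a joint passes its speed limit or range.

### The arm

A 6-joint arm with a two-finger parallel gripper is mounted at the origin on the work surface. World frame = base frame: x ahead of the robot, y to its left, z up, the work surface at z = 0. Lengths are in m, angles in rad, forces in N, time in s.
With the tool pointing down it reaches from about 0.3 to 0.85 m from the base axis. Payload 5.4 kg.
Tool frame: the origin (TCP) lies midway between the tips of the shut fingers; the grasp point (between the pads) lies 19 mm behind it (env.grip_point_offset is the distance from the TCP to the grasp point, in m); z points along the fingers, y is the line along which they close (so a half turn about z gives the same grasp; the last joint's range is limited). The gripper opens to 85 mm and grips with 20 to 120 N. Pads are 22 mm wide; open, the fingers measure 114 mm over their backs; the gripper's body (76 mm by 85 mm) begins 54 mm behind the grasp point. The pads swing forward as they close: fully open they stand 13 mm farther back than shut.
Start: joints at [1.088, 0.158, 1.597, -0, 1.386, -0.21], TCP at [0.155, 0.554, 0.207] pointing down, gripper open.
Joint ranges: [-2.91, 2.91], [-0.94, 2.29], [0.18, 2.7], [-1.29, 4.43], [0.17, 2.64], [-3, 3]. Speed limits (rad/s): [2.57, 2.57, 3.14, 3.14, 3.14, 3.14].

### API

Orientations are given as a 3x3 rotation matrix whose columns are the frame's x, y, z axes.
In Python, from plant import env gives the robot as it stands.
- The arm moves only by the tool apply_moves, never from a script. Its argument "targets" is a list of rows, each a list of 7 numbers: the opening, from 0 (shut) to 1 (fully open), then the shift along the tool's x, y, z in m, then the turn, a rotation vector about the tool's x, y, z in units of 6 degrees (1.0 is 6 degrees). A call has 1 to 8 rows; each row is the pose to reach, as a shift and turn from the pose commanded when the call began, along the tool's axes at that moment; what a row does not reach only later rows make up. A row lasts 1/12 s, in which the tool goes at most 41.7 mm and 7.16 degrees, less where a joint would pass 70% of its speed; a pose out of reach is approached as far as the arm can. A call with a gripper value outside its range is refused whole. The fingers move at their own pace and stop on an object; the grip force is fixed at half the most. Time passes only in rows, so rows that repeat a pose let the fingers close. It gives the time, the measured TCP pose, the force, the opening and the grip force at its end, in the units of the state.
- env.state(): the state, without advancing time (a new reading comes with each control period).
- env.get_image(name): name is "side" or "top"; returns a dict with "image" (420x560x3 uint8, red, green, blue), "vfov" (degrees; the focal length in pixels is half the picture's height over the tangent of half this angle, whatever the lens; pixels are square), "cx", "cy" (the principal point, pixels), "T" (4x4, takes a point from camera to world coordinates). Camera axes: x right, y down, z forward; pixel columns grow to the right and rows downward; lengths in m; the calibration is good to about 2 mm. A picture is of the moment at which its call begins. There is no depth.
- env.close_job(): hands the job in; it is judged then, once.
The state is a dict: "time_s": time; "joint_pos": joint angles; "joint_velocities": joint speeds; "joint_torque": joint torques, N m; "position": TCP position; "tcp_rot": TCP orientation; "wrist_force": force on the tool from outside, world axes, zero at the start; "moment": the same for the moment, N m; "grip_width": finger opening in m; "finger_force": force on a finger pad.
Only numpy, scipy, OpenCV 4.12 (cv2) and the standard library are available. Lean on these libraries where they do the work, as an engineer would, in place of code of your own. Each camera call takes 0.05 s, during which the arm holds its last target. There are 200 camera calls.

## Working session

There is one attempt and no reset: what is moved stays moved. The work goes in short steps, Python scripts to look and compute and a tool call to move; the robot and the scene stay as the last step left them, time stands still between calls to the robot, and variables do not carry over. Pictures are saved under pics/ and viewed, at most 10 in all, crops included, and the job is handed in when it is done.

Besides the shell and the picture viewer there is one more tool, called as name([rows], argument=value, ...), one row to a line, values as JSON. apply_moves: Moves the arm, as the interface text tells. Its arguments: {"type":"object","properties":{"targets":{"type":"array","items":{"type":"array","items":{"type":"number"}}}},"required":["targets"]}

```bash
ls; mkdir -p pics; cat > h.py <<'E'
import numpy as np, cv2
from plant import env
def grab(n,save=None):
    d=env.get_image(n)
    if save: cv2.imwrite('pics/'+save,d['image'][:,:,::-1])
    return d
def K(d):
    f=d['image'].shape[0]/2/np.tan(np.radians(d['vfov'])/2); return f,d['cx'],d['cy']
def ray(d,u,v):
    f,cx,cy=K(d); r=np.array([(u-cx)/f,(v-cy)/f,1.]); T=np.array(d['T']); return T[:3,3],T[:3,:3]@r
def plane(d,u,v,z):
    o,r=ray(d,u,v); return o+r*(z-o[2])/r[2]
def proj(d,p):
    f,cx,cy=K(d); T=np.array(d['T']); q=T[:3,:3].T@(np.array(p)-T[:3,3]); return np.array([f*q[0]/q[2]+cx,f*q[1]/q[2]+cy])
E
python3 - <<'E'
from h import *
np.set_printoptions(precision=4,suppress=True)
a=grab('top','top0.png');b=grab('side','side0.png')
for d in(a,b): print(K(d),np.array(d['T']))
s=env.state();print({k:s[k] for k in('time_s','position','tcp_rot','wrist_force','grip_width')}, env.grip_point_offset)
E
```

```text
pics
(np.float64(385.8082971828836), 281.2960250545387, 210.21872599852438) [[-0.0209 -0.9966  0.0794  0.4608]
 [-0.9996  0.0223  0.0173  0.1396]
 [-0.019  -0.079  -0.9967  1.4096]
 [ 0.      0.      0.      1.    ]]
(np.float64(467.40409330507316), 278.03330628953347, 207.2450244239964) [[ 0.704  -0.4824  0.5211 -0.1083]
 [-0.7101 -0.4705  0.5238 -0.5048]
 [-0.0075 -0.7389 -0.6738  0.9054]
 [ 0.      0.      0.      1.    ]]
{'time_s': 0.1, 'position': array([0.1547, 0.5532, 0.2062]), 'tcp_rot': array([[-0.963 ,  0.2694, -0.0008],
       [ 0.2694,  0.963 , -0.0015],
       [ 0.0004, -0.0017, -1.    ]]), 'wrist_force': array([ 0.4658, -0.14  ,  0.2175]), 'grip_width': 0.08523178875581375} 0.0187
```

View pics/top0.png

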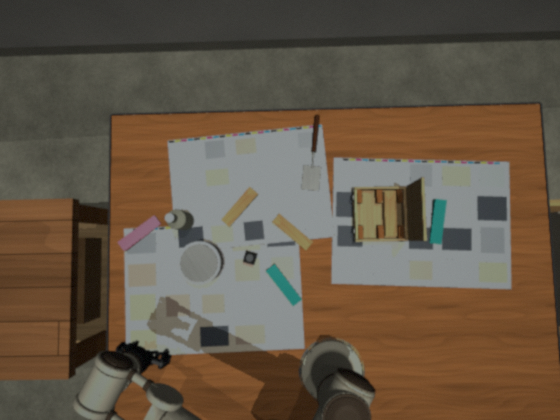

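View pics/side0.png

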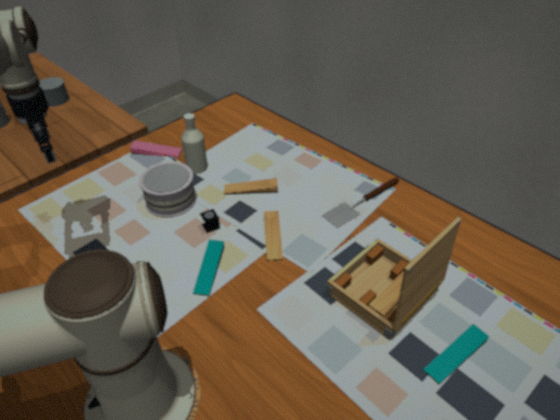

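The top view shows the case at about (390,215), with its lid upright on the right (the hinge side). Elongated wedge-shaped things are at:
- (240,207) beech
- (293,232) beech
- (140,233) pink
- (284,284) turquoise
- (438,220) turquoise

The two beech ones fit the description. The pink and turquoise ones are the decoys. I'll confirm this in one enlarged crop.

```bash
python3 - <<'E'
from h import *
np.set_printoptions(precision=4,suppress=True)
a=cv2.imread('pics/top0.png');b=cv2.imread('pics/side0.png')
c1=cv2.resize(a[175:260,205:335],(780,510),interpolation=cv2.INTER_CUBIC)
c1=cv2.resize(c1,(455,298))
c2=cv2.resize(a[175:255,340:460],(450,300),interpolation=cv2.INTER_CUBIC)[:298,:345]
c3=cv2.resize(b[165:270,215:290],None,fx=2.8,fy=2.8,interpolation=cv2.INTER_CUBIC)[:300]
c4=cv2.resize(b[215:345,320:480],None,fx=2.3,fy=2.3,interpolation=cv2.INTER_CUBIC)[:300]
out=np.zeros((600,800,3),np.uint8);out[:298,:455]=c1;out[:298,455:800]=c2
out[300:300+c3.shape[0],:c3.shape[1]]=c3[:300];out[300:300+c4.shape[0],300:300+c4.shape[1]]=c4
cv2.imwrite('pics/crop1.png',out)
d=grab('top');print(proj(d,[.155,.553,.207]),proj(d,[0,0,0]))
for n in('top','side'):
    d=grab(n);h=cv2.cvtColor(d['image'],cv2.COLOR_RGB2HSV)
    for p in ((240,207),(293,232),(370,215)) if n=='top' else ((250,187),(273,235),(370,270)): print(n,p,h[p[1],p[0]])
E
```

```text
[155.9195 343.8009] [331.0099 370.5324]
top (240, 207) [ 21 110 141]
top (293, 232) [ 22 110 141]
top (370, 215) [ 24  84 142]
side (250, 187) [ 18 132 156]
side (273, 235) [ 18 127 157]
side (370, 270) [ 20  95 155]
```

View pics/crop1.png

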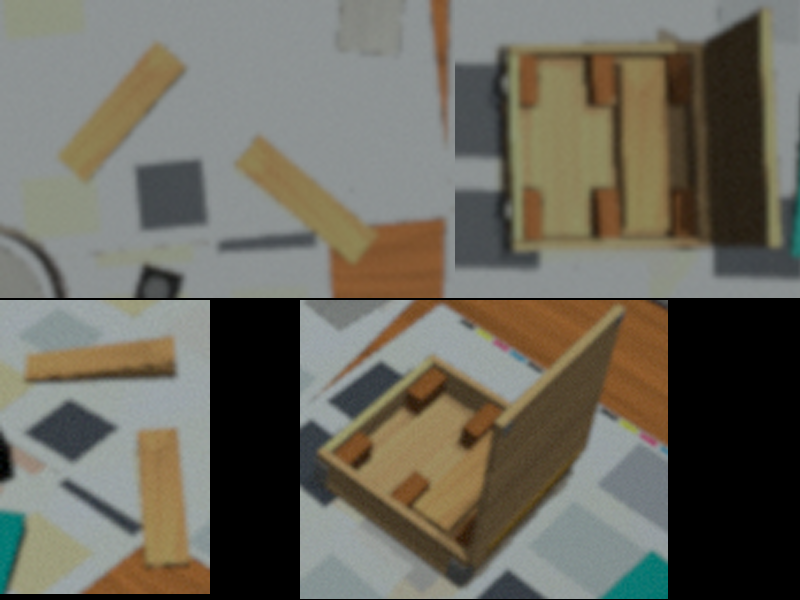

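The crop shows two plain beech wedges: wedge 1 at top px (240,207) and wedge 2 at (293,232). The case has its empty bay on the left (world +y side), with the stored pair and lid on the right. Next I'll measure corners with sub-pixel edge fits in both views.

```bash
cat >> h.py <<'E'
def avg(n,k=4):
    ds=[grab(n) for _ in range(k)]; d=ds[0]; d['image']=np.mean([x['image'] for x in ds],0); return d
def edge(img,p,q,w=3.0,chan=None,t0=.12):
    """sub-pixel line through strongest gradients near segment p-q: (point,dir,rms)"""
    p=np.float64(p);q=np.float64(q);t=(q-p)/np.linalg.norm(q-p);n=np.array([-t[1],t[0]])
    s=np.linspace(t0,1-t0,40);o=np.arange(-w,w+.01,.25)
    pts=(p+np.outer(s,q-p))[:,None,:]+o[None,:,None]*n
    pr=sum(cv2.remap(np.float32(img[:,:,c]),np.float32(pts[...,0]),np.float32(pts[...,1]),cv2.INTER_LINEAR) for c in range(3)) if chan is None else cv2.remap(np.float32(img[:,:,chan]),np.float32(pts[...,0]),np.float32(pts[...,1]),cv2.INTER_LINEAR)
    g=np.abs(cv2.GaussianBlur(np.gradient(pr,axis=1),(9,3),0));g=g*(g>.6*g.max(1,keepdims=True))
    off=(g*o).sum(1)/g.sum(1); e=(p+np.outer(s,q-p))+off[:,None]*n
    vx,vy,x,y=cv2.fitLine(np.float32(e),cv2.DIST_HUBER,0,.01,.01).ravel()
    r=(e-[x,y])@[-vy,vx]
    return np.array([x,y]),np.array([vx,vy]),np.median(abs(r))
def quad(img,c,**k):
    L=[edge(img,c[i],c[(i+1)%4],**k) for i in range(4)]
    out=[]
    for i in range(4):
        (a,u,_),(b,v,_)=L[i-1],L[i]; s=np.linalg.solve(np.array([u,-v]).T,b-a); out.append(a+s[0]*u)
    return np.array(out),[round(float(l[2]),2) for l in L]
def tri(d1,p1,d2,p2):
    o1,r1=ray(d1,*p1);o2,r2=ray(d2,*p2)
    s=np.linalg.lstsq(np.array([r1,-r2]).T,o2-o1,rcond=None)[0]
    a,b=o1+s[0]*r1,o2+s[1]*r2; return (a+b)/2,np.linalg.norm(a-b)
E
cat > m.py <<'E'
from h import *
np.set_printoptions(precision=4,suppress=True)
T=avg('top');S=avg('side')
f1=lambda c:[(205+u/3.5,175+v/3.506) for u,v in c]
f2=lambda c:[(340+(u-455)/3.75,175+v/3.75) for u,v in c]
f3=lambda c:[(215+u/2.8,165+(v-300)/2.8) for u,v in c]
f4=lambda c:[(320+(u-300)/2.3,215+(v-300)/2.3) for u,v in c]
# corners ordered so that matching index = same physical corner
W={'w1':(f1([(155,42),(187,68),(85,182),(60,155)]),f3([(172,337),(175,362),(27,379),(27,355)])),
   'w2':(f1([(235,162),(258,135),(377,238),(358,264)]),f3([(138,430),(178,428),(188,565),(146,566)]))}
for k,(a,b) in W.items():
    qa,ra=quad(T['image'],a);qb,rb=quad(S['image'],b)
    print(k,'res',ra,rb);print(np.c_[qa,qb])
    print('plane17',np.array([plane(T,*p,.017) for p in qa])); 
    print('sideplane17',np.array([plane(S,*p,.017) for p in qb])) 
C=f2([(510,48),(703,46),(698,246),(514,250)])
q,r=quad(T['image'],C);print('case',q,r);P=np.array([plane(T,*p,.047) for p in q]);print(P,np.linalg.norm(P-np.roll(P,-1,0),axis=1))
for s in((433,358),(320,455),(465,560)): print('side rim',plane(S,*f4([s])[0],.047))
t=f2([(770,10),(780,245)]);s=f4([(620,308),(500,420)])
for i in(0,1): print('lid',tri(T,t[i],S,s[i]))
E
python3 m.py
```

```text
w1 res [0.11, 0.06, 0.06, 0.06] [0.01, 0.46, 0.03, 0.08]
[[249.5212 185.5669 276.2525 177.5138]
 [258.3637 194.3663 277.2939 186.7843]
 [229.3179 227.0061 223.0021 196.9561]
 [220.6379 219.3128 224.244  184.2812]]
plane17 [[0.6645 0.2778 0.017 ]
 [0.6315 0.246  0.017 ]
 [0.5151 0.3531 0.017 ]
 [0.5437 0.3844 0.017 ]]
sideplane17 [[0.6701 0.2839 0.017 ]
 [0.6412 0.2508 0.017 ]
 [0.499  0.331  0.017 ]
 [0.539  0.3725 0.017 ]]
w2 res [0.07, 0.04, 0.1, 0.18] [0.04, 0.07, 0.07, 0.26]
[[271.3803 221.4988 262.8613 211.0775]
 [278.239  212.7974 277.6884 210.414 ]
 [312.6553 241.3865 282.143  258.0502]
 [305.0576 250.2063 265.8258 259.0846]]
plane17 [[0.5317 0.2005 0.017 ]
 [0.5627 0.1751 0.017 ]
 [0.457  0.0535 0.017 ]
 [0.426  0.0816 0.017 ]]
sideplane17 [[0.5379 0.205  0.017 ]
 [0.5688 0.1773 0.017 ]
 [0.4511 0.0447 0.017 ]
 [0.42   0.0716 0.017 ]]
case [[353.4847 188.1924]
 [404.4057 188.5887]
 [406.131  237.9009]
 [355.0941 239.9568]] [0.17, 0.09, 0.31, 0.18]
[[ 0.642  -0.0944  0.047 ]
 [ 0.6364 -0.2738  0.047 ]
 [ 0.4624 -0.2718  0.047 ]
 [ 0.459  -0.0935  0.047 ]] [0.1795 0.174  0.1784 0.1831]
side rim [ 0.6438 -0.1048  0.047 ]
side rim [ 0.4542 -0.1032  0.047 ]
side rim [ 0.4541 -0.2775  0.047 ]
lid (array([ 0.6439, -0.2767,  0.2378]), np.float64(0.00022209513746266122))
lid (array([ 0.4539, -0.2741,  0.242 ]), np.float64(0.0008773103363160803))
```

Both wedges measure 160 mm long. The side-against-top parallax puts wedge 1's thick end at about (0.65,0.26) and wedge 2's at about (0.55,0.19). Now I'll refine the case and check the neighbours near the grasps.

```bash
cat > c.py <<'E'
from h import *
np.set_printoptions(precision=4,suppress=True)
T=avg('top',3);S=avg('side',3)
c0=np.array([.549,-.1945,0]);yaw=np.radians(179.5)
R=np.array([[np.cos(yaw),-np.sin(yaw),0],[np.sin(yaw),np.cos(yaw),0],[0,0,1]])
W=lambda p:c0+R@(np.array(p)/1000)
lines={'-y outer rim':[(-97,-91,47),(97,-91,47)],'-y outer base':[(-97,-91,0),(97,-91,0)],'-y inner rim':[(-88,-82,47),(88,-82,47)],
'+x(near) outer rim':[(97,-91,47),(97,60,47)],'+x inner rim':[(88,-82,47),(88,70,47)],'-x outer rim':[(-97,-91,47),(-97,60,47)],'-x inner rim':[(-88,-82,47),(-88,70,47)],
'near base':[(97,-91,0),(97,60,0)],'stored -y top edge':[(-60,16,43),(60,16,43)]}
for n,(a,b) in lines.items():
  for nm,d in(('top',T),('side',S)):
    A,B=W(a),W(b); p,q=proj(d,A),proj(d,B)
    o,v,r=edge(d['image'],p,q,w=2.2)
    def at(x): # nearest point on fitted line
        return o+v*((x-o)@v)
    z=A[2]; dp=[R.T@(plane(d,*at(x),z)-X)*1000 for x,X in((p,A),(q,B))]
    k=1 if abs(b[0]-a[0])>abs(b[1]-a[1]) else 0
    print(f'{n:20s}{nm:5s} offset case-{"xy"[k]} mm: {dp[0][k]:6.1f} {dp[1][k]:6.1f}  rms {r:.2f}')
print('bar top',plane(T,271,244,0),plane(T,293,243,0)); print('bar side',plane(S,215+62/2.8,165+183/2.8,0),plane(S,215+138/2.8,165+228/2.8,0))
print('loupe',plane(T,250,257,.03))
for i,(a,b) in enumerate([(((249.52,185.57),(258.36,194.37)),((276.25,177.51),(277.29,186.78))),(((229.32,227.0),(220.64,219.31)),((223,196.96),(224.24,184.28))),
  (((271.38,221.5),(278.24,212.8)),((262.86,211.08),(277.69,210.41))),(((312.66,241.39),(305.06,250.21)),((282.14,258.05),(265.83,259.08)))]):
  print(['w1thick','w1thin','w2thick','w2thin'][i],tri(T,np.mean(a,0),S,np.mean(b,0)))
E
python3 c.py
```

```text
-y outer rim        top   offset case-y mm:   -1.6   -6.7  rms 0.56
-y outer rim        side  offset case-y mm:    1.4    2.9  rms 0.27
-y outer base       top   offset case-y mm:   -2.0   -1.0  rms 0.13
-y outer base       side  offset case-y mm:   -3.7   -0.5  rms 0.37
-y inner rim        top   offset case-y mm:    0.8   -5.2  rms 0.52
-y inner rim        side  offset case-y mm:   -4.3   -4.1  rms 0.10
+x(near) outer rim  top   offset case-x mm:   -4.9   -1.5  rms 0.06
+x(near) outer rim  side  offset case-x mm:   -2.5   -2.7  rms 0.04
+x inner rim        top   offset case-x mm:    1.2   -1.3  rms 0.23
+x inner rim        side  offset case-x mm:    6.5   -3.0  rms 0.41
-x outer rim        top   offset case-x mm:    3.9    6.3  rms 0.05
-x outer rim        side  offset case-x mm:    5.3    0.7  rms 0.25
-x inner rim        top   offset case-x mm:   -2.4    0.5  rms 0.33
-x inner rim        side  offset case-x mm:   -2.6   -3.9  rms 0.06
near base           top   offset case-x mm:   -5.2   -2.0  rms 0.09
near base           side  offset case-x mm:   -3.7   -4.0  rms 0.02
stored -y top edge  top   offset case-y mm:   -5.9   -6.2  rms 0.02
stored -y top edge  side  offset case-y mm:   -6.2    2.0  rms 0.74
bar top [0.4506 0.2042 0.    ] [0.4526 0.124  0.    ]
bar side [0.4476 0.2131 0.    ] [0.458  0.1172 0.    ]
loupe [0.4063 0.2784 0.03  ]
w1thick (array([0.6476, 0.2605, 0.0254]), np.float64(0.0018920367677759847))
w1thin (array([ 0.5314,  0.3711, -0.0024]), np.float64(0.002722590609862172))
w2thick (array([0.5476, 0.1868, 0.0235]), np.float64(0.0022961101998844407))
w2thin (array([0.442 , 0.0663, 0.0052]), np.float64(0.0019564148861860252))
```

```bash
cat > go.py <<'E'
import sys
from h import *
from scipy.spatial.transform import Rotation as Ro
# go.py x y z yawdeg [tilt_deg about tool y]: move from the measured pose, in tool axes
a=[float(v) for v in sys.argv[1:]]
s=env.state();R=np.array(s['tcp_rot']);y=np.radians(a[3])
c,n=np.cos(y),np.sin(y)
G=np.array([[c,n,0],[n,-c,0],[0,0,-1]])@Ro.from_euler('y',a[4] if len(a)>4 else 0,degrees=True).as_matrix()
d=R.T@(np.array(a[:3])-s['position']); w=Ro.from_matrix(R.T@G).as_rotvec(degrees=True)/6
print('t',round(s['time_s'],2),'pos',np.round(s['position'],4),'F',np.round(s['wrist_force'],1),'w',round(s['grip_width'],4),'ff',s['finger_force'])
print('shift',np.round(d,4),'turn',np.round(w,2),'dist',round(float(np.linalg.norm(d)),3))
E
python3 go.py .589 .315 .206 137.6
```

```text
t 0.95 pos [0.1549 0.5537 0.2071] F [-0.4  0.1 -0.5] w 0.0853 ff 0.0
shift [-0.4823 -0.1129  0.0011] turn [-0.    0.    4.46] dist 0.495
```

apply_moves([
  [1, -0.482, -0.112, 0, 0, 0, 4.45],
  [1, -0.482, -0.112, 0, 0, 0, 4.45],
  [1, -0.482, -0.112, 0, 0, 0, 4.45],
  [1, -0.482, -0.112, 0, 0, 0, 4.45],
  [1, -0.482, -0.112, 0, 0, 0, 4.45],
  [1, -0.482, -0.112, 0, 0, 0, 4.45],
  [1, -0.482, -0.112, 0, 0, 0, 4.45],
  [1, -0.482, -0.112, 0, 0, 0, 4.45],
])

```text
time_s: 1.62
position: [0.4489, 0.3923, 0.2073]
tcp_rot: [[-0.739, 0.674, 0.0], [0.674, 0.739, 0.0], [-0.0, 0.0, -1.0]]
wrist_force: [0.9, 2.1, 0.1]
grip_width: 0.0853
finger_force: 0.0
```

```bash
python3 go.py .589 .315 .08 137.6
```

```text
t 1.62 pos [0.4489 0.3923 0.2073] F [0.9 2.1 0.1] w 0.0853 ff 0.0
shift [-0.1556  0.0371  0.1273] turn [0.   0.   0.01] dist 0.204
```

apply_moves([
  [1, -0.155, 0.037, 0.12, 0, 0, 0],
  [1, -0.155, 0.037, 0.12, 0, 0, 0],
  [1, -0.155, 0.037, 0.12, 0, 0, 0],
  [1, -0.155, 0.037, 0.12, 0, 0, 0],
  [1, -0.155, 0.037, 0.12, 0, 0, 0],
  [1, -0.155, 0.037, 0.12, 0, 0, 0],
  [1, -0.155, 0.037, 0.12, 0, 0, 0],
])

```text
time_s: 2.2
position: [0.5864, 0.3153, 0.0851]
tcp_rot: [[-0.738, 0.675, -0.004], [0.675, 0.738, -0.001], [0.002, -0.003, -1.0]]
wrist_force: [-0.7, 0.7, -0.2]
grip_width: 0.0853
finger_force: 0.0
```

```bash
python3 go.py .589 .315 .001 137.6
```

```text
t 2.2 pos [0.5864 0.3153 0.0851] F [-0.7  0.7 -0.2] w 0.0853 ff 0.0
shift [-0.0023  0.0018  0.084 ] turn [-0.03 -0.02 -0.01] dist 0.084
```

apply_moves([
  [1, -0.002, 0.002, 0.03, 0, 0, 0],
  [1, -0.002, 0.002, 0.055, 0, 0, 0],
  [1, -0.002, 0.002, 0.072, 0, 0, 0],
  [1, -0.002, 0.002, 0.082, 0, 0, 0],
  [1, -0.002, 0.002, 0.083, 0, 0, 0],
  [1, -0.002, 0.002, 0.083, 0, 0, 0],
])

```text
time_s: 2.7
position: [0.5896, 0.3176, 0.0052]
tcp_rot: [[-0.74, 0.673, 0.001], [0.673, 0.74, 0.0], [-0.0, 0.001, -1.0]]
wrist_force: [0.6, -0.7, -0.0]
grip_width: 0.0849
finger_force: 0.0
```

apply_moves([
  [0.3, 0, 0, 0, 0, 0, 0],
  [0.2, 0, 0, 0, 0, 0, 0],
  [0.2, 0, 0, 0, 0, 0, 0],
  [0.2, 0, 0, 0, 0, 0, 0],
  [0.2, 0, 0, 0, 0, 0, 0],
  [0.2, 0, 0, 0, 0, 0, 0],
  [0.2, 0, 0, 0, 0, 0, 0],
  [0.2, 0, 0, 0, 0, 0, 0],
])

```text
time_s: 3.37
position: [0.5896, 0.3167, 0.0041]
tcp_rot: [[-0.739, 0.673, -0.0], [0.673, 0.739, -0.0], [0.0, -0.0, -1.0]]
wrist_force: [0.1, 0.4, 0.4]
grip_width: 0.0172
finger_force: 0.0
```

```bash
python3 go.py .589 .315 .1 137.6
```

```text
t 3.37 pos [0.5896 0.3167 0.0041] F [0.1 0.4 0.4] w 0.0172 ff 0.0
shift [-0.0007 -0.0016 -0.0959] turn [-0.   -0.    0.01] dist 0.096
```

The fingers closed to 17 mm with no force, so this grasp missed. I'll look.

```bash
python3 - <<'E'
from h import *
t=grab('top');s=grab('side')
a=cv2.resize(t['image'][165:255,195:295],(444,400),interpolation=cv2.INTER_CUBIC)
p=proj(s,[.589,.315,.02]).astype(int);print(p,proj(t,[.589,.315,.02]))
b=cv2.resize(s['image'][130:250,190:310],(400,400)[:2],interpolation=cv2.INTER_CUBIC)[:, :356]
cv2.imwrite('pics/miss.png',np.hstack([a,b])[:,:,::-1])
E
```

```text
[249 184] [239.48079288 206.35863057]
```

View pics/miss.png

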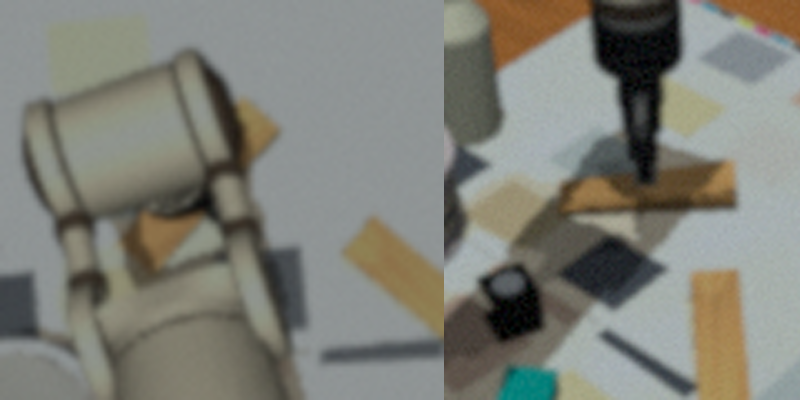

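The side view shows the fingertips at about full px (252,185), drawn over the wedge's top face rather than beside it. I'll compare that with where the reported TCP should appear.

```bash
python3 - <<'E'
from h import *
np.set_printoptions(precision=4,suppress=True)
s=env.get_image('side');st=env.state();p=np.array(st['position']);print(p,st['wrist_force'],st['grip_width'])
y=np.array(st['tcp_rot'])[:,1]
for z in(0,.004,.01,.02,.03): print(z,proj(s,[p[0],p[1],z]),proj(s,p*[1,1,0]+[0,0,z]-y*.0085),proj(s,p*[1,1,0]+[0,0,z]+y*.0085))
g=s['image'].mean(2)
for u in (246,248,250,252,254): print(u,g[172:200,u].astype(int))
E
```

```text
[0.5896 0.3167 0.004 ] [-0.4234 -0.1036 -0.606 ] 0.017158187387090466
0 [249.6655 189.2166] [249.6826 191.0475] [249.6485 187.402 ]
0.004 [249.6009 188.1962] [249.6178 190.026 ] [249.5842 186.3827]
0.01 [249.5035 186.6581] [249.52   188.4863] [249.4872 184.8463]
0.02 [249.34   184.0748] [249.3558 185.9002] [249.3243 182.2659]
0.03 [249.1748 181.4664] [249.19   183.2888] [249.1598 179.6604]
246 [ 26  22  17  20  24  38  56  70  68  64  61  59  58  53  56  60  59  76
  81  69  65  90 116 130 144 146 147 144]
248 [ 23  18   9  22   8  14  20  26  35  30  31  35  39  44  56  57  56  58
  53  50  46  63  82  93 102 111 109 110]
250 [ 22  17  11   4  17  18   7  11  11  11  15   9  32  46  64  66  57  56
  46  45  49  67  93 102 104 104 108 109]
252 [ 33  22  18  14  19  21  39  40  42  44  41  35  46  58  70  68  62  64
  54  40  50  74  99 107 106 106 108 110]
254 [117  95  85  79  83  86  88  90  83  70  68  66  68  70  72  73  71  62
  54  43  46  74  98 110 105 106 109 107]
```

The tips stand about 15–20 mm above the reported TCP at this opening, so they rode over the wedge top. I'll lift, pre-narrow the opening to about 50 mm, and feel down to the bench beside the wedge.

apply_moves([
  [0.2, 0, 0, -0.015, 0, 0, 0],
  [0.2, 0, 0, -0.035, 0, 0, 0],
  [0.6, 0, 0, -0.035, 0, 0, 0],
  [0.6, 0, 0, -0.035, 0, 0, 0],
  [0.6, 0, 0, -0.035, 0, 0, 0],
  [0.6, 0, 0, -0.035, 0, 0, 0],
])

```text
time_s: 4.02
position: [0.5888, 0.3165, 0.0382]
tcp_rot: [[-0.739, 0.673, -0.002], [0.673, 0.739, -0.001], [0.001, -0.002, -1.0]]
wrist_force: [0.0, -0.1, -0.7]
grip_width: 0.0511
finger_force: 0.0
```

apply_moves([
  [0.6, 0, 0, 0.015, 0, 0, 0],
  [0.6, 0, 0, 0.025, 0, 0, 0],
  [0.6, 0, 0, 0.033, 0, 0, 0],
  [0.6, 0, 0, 0.037, 0, 0, 0],
  [0.6, 0, 0, 0.037, 0, 0, 0],
  [0.6, 0, 0, 0.037, 0, 0, 0],
])

```text
time_s: 4.52
position: [0.5892, 0.3166, 0.0014]
tcp_rot: [[-0.739, 0.673, -0.001], [0.673, 0.739, -0.0], [0.001, -0.001, -1.0]]
wrist_force: [0.9, -0.0, -0.5]
grip_width: 0.0516
finger_force: 0.0
```

apply_moves([
  [0.6, 0, 0, 0.002, 0, 0, 0],
  [0.6, 0, 0, 0.003, 0, 0, 0],
  [0.6, 0, 0, 0.004, 0, 0, 0],
  [0.6, 0, 0, 0.004, 0, 0, 0],
])

```text
time_s: 4.85
position: [0.5897, 0.3167, -0.0018]
tcp_rot: [[-0.739, 0.673, 0.0], [0.673, 0.739, 0.0], [-0.0, 0.0, -1.0]]
wrist_force: [0.6, -0.3, -0.2]
grip_width: 0.051
finger_force: 0.0
```

apply_moves([
  [0.6, 0, 0, 0.001, 0, 0, 0],
  [0.6, 0, 0, 0.002, 0, 0, 0],
  [0.6, 0, 0, 0.002, 0, 0, 0],
])

```text
time_s: 5.1
position: [0.5895, 0.3166, -0.0041]
tcp_rot: [[-0.739, 0.673, -0.0], [0.673, 0.739, -0.0], [0.0, -0.0, -1.0]]
wrist_force: [0.9, -0.2, -0.6]
grip_width: 0.0511
finger_force: 0.0
```

apply_moves([
  [0.6, 0, 0, 0.001, 0, 0, 0],
  [0.6, 0, 0, 0.002, 0, 0, 0],
  [0.6, 0, 0, 0.002, 0, 0, 0],
])

```text
time_s: 5.35
position: [0.5894, 0.3166, -0.0062]
tcp_rot: [[-0.739, 0.673, -0.0], [0.673, 0.739, -0.0], [0.0, -0.0, -1.0]]
wrist_force: [-0.3, -0.2, 0.6]
grip_width: 0.0509
finger_force: 0.0
```

apply_moves([
  [0.6, 0, 0, 0.001, 0, 0, 0],
  [0.6, 0, 0, 0.002, 0, 0, 0],
  [0.6, 0, 0, 0.002, 0, 0, 0],
])

```text
time_s: 5.6
position: [0.5894, 0.3166, -0.0082]
tcp_rot: [[-0.739, 0.673, -0.0], [0.673, 0.739, -0.0], [0.0, -0.0, -1.0]]
wrist_force: [0.3, -0.3, 0.1]
grip_width: 0.0511
finger_force: 0.0
```

apply_moves([
  [0.6, 0, 0, 0.001, 0, 0, 0],
  [0.6, 0, 0, 0.002, 0, 0, 0],
  [0.6, 0, 0, 0.002, 0, 0, 0],
])

```text
time_s: 5.85
position: [0.5894, 0.3166, -0.0102]
tcp_rot: [[-0.739, 0.673, -0.0], [0.673, 0.739, -0.0], [0.0, -0.0, -1.0]]
wrist_force: [-0.2, -0.3, -0.5]
grip_width: 0.051
finger_force: 0.0
```

apply_moves([
  [0.6, 0, 0, 0.001, 0, 0, 0],
  [0.6, 0, 0, 0.002, 0, 0, 0],
  [0.6, 0, 0, 0.002, 0, 0, 0],
])

```text
time_s: 6.1
position: [0.5894, 0.3166, -0.0122]
tcp_rot: [[-0.739, 0.673, -0.0], [0.673, 0.739, -0.0], [0.0, -0.0, -1.0]]
wrist_force: [0.1, -0.6, -0.1]
grip_width: 0.0513
finger_force: 0.0
```

apply_moves([
  [0.6, 0, 0, 0.001, 0, 0, 0],
  [0.6, 0, 0, 0.002, 0, 0, 0],
  [0.6, 0, 0, 0.002, 0, 0, 0],
])

```text
time_s: 6.35
position: [0.5894, 0.3166, -0.0142]
tcp_rot: [[-0.739, 0.673, -0.0], [0.673, 0.739, -0.0], [0.0, -0.0, -1.0]]
wrist_force: [0.6, 0.3, -0.3]
grip_width: 0.0515
finger_force: 0.0
```

```bash
python3 - <<'E'
from h import *
s=grab('side')
b=cv2.resize(s['image'][150:220,205:300],None,fx=6,fy=6,interpolation=cv2.INTER_CUBIC)
cv2.imwrite('pics/feel.png',b[:,:,::-1])
E
```

```text
(no output)
```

View pics/feel.png

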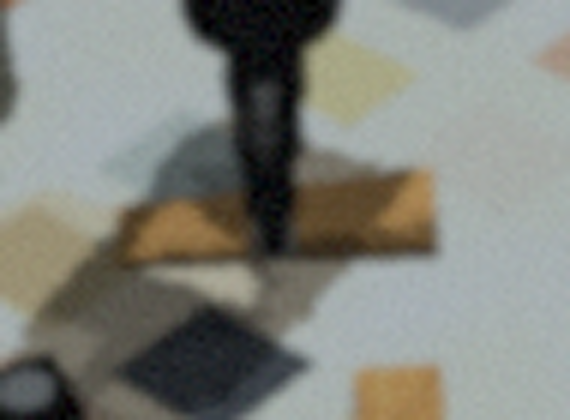

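The near finger is now beside the wedge, with its tip at about px (251,192), still some 10 mm above the bench. I'll keep feeling downward.

apply_moves([
  [0.6, 0, 0, 0.001, 0, 0, 0],
  [0.6, 0, 0, 0.002, 0, 0, 0],
  [0.6, 0, 0, 0.003, 0, 0, 0],
  [0.6, 0, 0, 0.003, 0, 0, 0],
])

```text
time_s: 6.73
position: [0.5894, 0.3166, -0.0172]
tcp_rot: [[-0.739, 0.673, -0.001], [0.673, 0.739, -0.0], [0.0, -0.0, -1.0]]
wrist_force: [0.5, -0.2, -0.1]
grip_width: 0.0514
finger_force: 0.0
```

apply_moves([
  [0.6, 0, 0, 0.001, 0, 0, 0],
  [0.6, 0, 0, 0.002, 0, 0, 0],
  [0.6, 0, 0, 0.002, 0, 0, 0],
])

```text
time_s: 6.98
position: [0.5894, 0.3166, -0.0192]
tcp_rot: [[-0.739, 0.673, -0.0], [0.673, 0.739, -0.0], [0.0, -0.0, -1.0]]
wrist_force: [-0.2, -0.4, 0.1]
grip_width: 0.0514
finger_force: 0.0
```

apply_moves([
  [0.6, 0, 0, 0.001, 0, 0, 0],
  [0.6, 0, 0, 0.002, 0, 0, 0],
  [0.6, 0, 0, 0.002, 0, 0, 0],
])

```text
time_s: 7.23
position: [0.5894, 0.3166, -0.0212]
tcp_rot: [[-0.739, 0.673, -0.0], [0.673, 0.739, -0.0], [0.0, -0.0, -1.0]]
wrist_force: [0.4, 0.6, -0.6]
grip_width: 0.0509
finger_force: 0.0
```

apply_moves([
  [0.6, 0, 0, 0.001, 0, 0, 0],
  [0.6, 0, 0, 0.002, 0, 0, 0],
  [0.6, 0, 0, 0.002, 0, 0, 0],
])

```text
time_s: 7.48
position: [0.5894, 0.3166, -0.0232]
tcp_rot: [[-0.739, 0.673, -0.0], [0.673, 0.739, -0.0], [0.0, -0.0, -1.0]]
wrist_force: [0.6, 0.9, -1.2]
grip_width: 0.0514
finger_force: 0.0
```

apply_moves([
  [0.6, 0, 0, 0.001, 0, 0, 0],
  [0.6, 0, 0, 0.002, 0, 0, 0],
  [0.6, 0, 0, 0.002, 0, 0, 0],
])

```text
time_s: 7.73
position: [0.5894, 0.3166, -0.0252]
tcp_rot: [[-0.739, 0.673, -0.0], [0.673, 0.739, -0.0], [0.0, -0.0, -1.0]]
wrist_force: [-0.3, -0.3, -0.3]
grip_width: 0.0513
finger_force: 0.0
```

apply_moves([
  [0.45, 0, 0, 0, 0, 0, 0],
  [0.35, 0, 0, 0, 0, 0, 0],
  [0.35, 0, 0, 0, 0, 0, 0],
  [0.35, 0, 0, 0, 0, 0, 0],
  [0.35, 0, 0, 0, 0, 0, 0],
])

```text
time_s: 8.15
position: [0.5899, 0.3168, -0.0246]
tcp_rot: [[-0.739, 0.673, 0.001], [0.673, 0.739, 0.0], [-0.0, 0.0, -1.0]]
wrist_force: [0.9, -0.4, 1.4]
grip_width: 0.0384
finger_force: 62.8
```

It's gripped at 38 mm with 63 N. So a wedge underside on the bench corresponds to reported TCP z of about -0.025, and I'll place relative to that. Now lifting.

apply_moves([
  [0.35, 0, 0, -0.01, 0, 0, 0],
  [0.35, 0, 0, -0.03, 0, 0, 0],
  [0.35, 0, 0, -0.07, 0, 0, 0],
  [0.35, 0, 0, -0.105, 0, 0, 0],
  [0.35, 0, 0, -0.13, 0, 0, 0],
  [0.35, 0, 0, -0.13, 0, 0, 0],
  [0.35, 0, 0, -0.13, 0, 0, 0],
])

```text
time_s: 8.73
position: [0.5909, 0.3172, 0.1078]
tcp_rot: [[-0.739, 0.673, 0.004], [0.673, 0.739, 0.001], [-0.002, 0.004, -1.0]]
wrist_force: [-0.9, -0.2, -0.5]
grip_width: 0.0382
finger_force: 62.6
```

```bash
python3 go.py .548 -.158 .105 179.5
```

```text
t 8.73 pos [0.5909 0.3172 0.1078] F [-0.9 -0.2 -0.5] w 0.0382 ff 62.59428262710571
shift [-0.2882 -0.3802  0.002 ] turn [ 0.03  0.03 -6.97] dist 0.477
```

apply_moves([
  [0.35, -0.288, -0.38, 0, 0, 0, -7],
  [0.35, -0.288, -0.38, 0, 0, 0, -7],
  [0.35, -0.288, -0.38, 0, 0, 0, -7],
  [0.35, -0.288, -0.38, 0, 0, 0, -7],
  [0.35, -0.288, -0.38, 0, 0, 0, -7],
  [0.35, -0.288, -0.38, 0, 0, 0, -7],
  [0.35, -0.288, -0.38, 0, 0, 0, -7],
  [0.35, -0.288, -0.38, 0, 0, 0, -7],
])

```text
time_s: 9.4
position: [0.5585, -0.0051, 0.103]
tcp_rot: [[-1.0, 0.004, -0.004], [0.004, 1.0, 0.001], [0.004, 0.001, -1.0]]
wrist_force: [-0.6, -0.8, 0.2]
grip_width: 0.0381
finger_force: 62.5
```

```bash
python3 go.py .548 -.158 .07 179.5
```

```text
t 9.4 pos [ 0.5585 -0.0051  0.103 ] F [-0.6 -0.8  0.2] w 0.0381 ff 62.543710470199585
shift [ 0.0097 -0.153   0.0329] turn [ 0.01 -0.04  0.04] dist 0.157
```

apply_moves([
  [0.35, 0.009, -0.15, 0.03, 0, 0, 0],
  [0.35, 0.009, -0.15, 0.03, 0, 0, 0],
  [0.35, 0.009, -0.15, 0.03, 0, 0, 0],
  [0.35, 0.009, -0.15, 0.03, 0, 0, 0],
  [0.35, 0.009, -0.15, 0.03, 0, 0, 0],
  [0.35, 0.009, -0.15, 0.03, 0, 0, 0],
  [0.35, 0.009, -0.15, 0.03, 0, 0, 0],
])

```text
time_s: 9.98
position: [0.5499, -0.1526, 0.0738]
tcp_rot: [[-1.0, 0.006, -0.003], [0.006, 1.0, 0.002], [0.003, 0.002, -1.0]]
wrist_force: [-0.6, -0.1, -0.1]
grip_width: 0.039
finger_force: 62.5
```

```bash
python3 go.py .548 -.158 -.012 179.5; python3 - <<'E'
from h import *
t=grab('top');s=grab('side')
a=cv2.resize(t['image'][165:260,340:460],(480,380),interpolation=cv2.INTER_CUBIC)[:,:400]
b=cv2.resize(s['image'][180:350,300:480],(402,380),interpolation=cv2.INTER_CUBIC)[:,:400]
cv2.imwrite('pics/over.png',np.hstack([a,b])[:,:,::-1])
E
```

```text
t 9.98 pos [ 0.5499 -0.1526  0.0738] F [-0.6 -0.1 -0.1] w 0.039 ff 62.513601779937744
shift [ 0.0016 -0.0056  0.0858] turn [ 0.02 -0.02  0.03] dist 0.086
```

View pics/over.png

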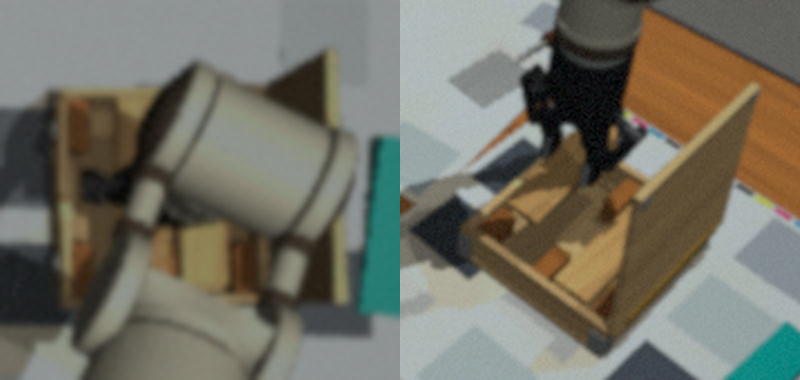

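The side crop shows fingers at about (545,140) and (590,175) with no wedge visible between them, though the sensor reads a 39 mm grip. I'll check the whole scene.

```bash
python3 - <<'E'
from h import *
t=grab('top','tf.png');s=grab('side')
a=t['image'][150:310,110:320];a=cv2.resize(a,(400,305),interpolation=cv2.INTER_CUBIC)
b=cv2.resize(s['image'][100:300,130:440],(620,400)[:2],interpolation=cv2.INTER_CUBIC)
c=cv2.resize(s['image'][60:360,130:530],(400,300));o=np.zeros((305,800,3),np.uint8);o[:305,:400]=a;o[:300,400:]=c
cv2.imwrite('pics/where.png',o[:,:,::-1])
p=np.array(env.state()['position'])
for z in(-.02,0,.02): print(z,proj(s,p+[0,0,z]),proj(t,p+[0,0,z]))
E
```

```text
-0.02 [371.55572911 268.52364786] [371.39057302 213.24605777]
0 [372.64978872 262.93271702] [372.62845463 212.8335755 ]
0.02 [373.77129943 257.20150387] [373.90394431 212.40856162]
```

View pics/where.png

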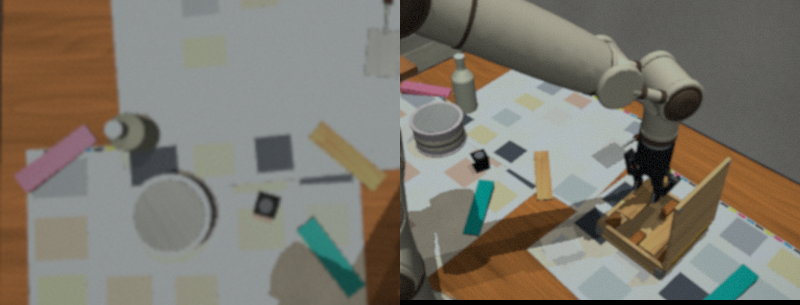

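w1 is gone from its old place, and the grip has read 39 mm at 62 N throughout. The tan plank between the fingers in the side view is therefore the held wedge. I'll check its visible outline numerically before lowering.

```bash
python3 go.py .548 -.158 .03 179.5; python3 - <<'E'
from h import *
t=avg('top',2);s=avg('side',2)
p=np.array(env.state()['position'])
for n,d in(('top',t),('side',s)):
  for nm,x in(('thin',-.08),('thick',.08)):
    q=proj(d,[p[0]+x,p[1],p[2]+.033]);print(n,nm,'expected',q.round(1))
# colour-change of side/top against the first pictures along the expected wedge axis
import sys
for n,d in(('top',t),('side',s)):
  h=cv2.cvtColor(d['image'].astype(np.uint8),cv2.COLOR_RGB2HSV)
  for x in np.arange(-.11,.111,.01):
    q=proj(d,[p[0]+x,p[1],p[2]+.033+.009*x/.08]); u,v=q.round().astype(int); print(n,round(x,2),(u,v),h[v,u],end=' | ')
  print()
E
```

```text
t 10.18 pos [ 0.5511 -0.1524  0.0751] F [ 0.1  1.1 -1.2] w 0.0389 ff 62.53235220909119
shift [ 0.003  -0.0057  0.0451] turn [ 0.   -0.    0.05] dist 0.046
top thin expected [376.  235.9]
top thick expected [374.  188.5]
side thin expected [353. 273.]
side thick expected [395.  235.5]
top -0.11 (np.int64(375), np.int64(245)) [23 41 81] | top -0.1 (np.int64(375), np.int64(242)) [ 24  40 102] | top -0.09 (np.int64(375), np.int64(239)) [ 25  39 119] | top -0.08 (np.int64(375), np.int64(236)) [ 26  33 125] | top -0.07 (np.int64(375), np.int64(233)) [ 34  31 140] | top -0.06 (np.int64(375), np.int64(230)) [ 27  37 138] | top -0.05 (np.int64(375), np.int64(227)) [ 25  37 123] | top -0.04 (np.int64(375), np.int64(224)) [19 43 83] | top -0.03 (np.int64(375), np.int64(221)) [17 68 71] | top -0.02 (np.int64(375), np.int64(218)) [ 30  33 139] | top -0.01 (np.int64(375), np.int64(215)) [ 28  34 136] | top -0.0 (np.int64(375), np.int64(212)) [ 26  34 120] | top 0.01 (np.int64(375), np.int64(209)) [20 46 67] | top 0.02 (np.int64(375), np.int64(206)) [19 94 30] | top 0.03 (np.int64(375), np.int64(20
[... 1075 characters left out ...]
nt64(256)) [ 19 134  82] | side -0.0 (np.int64(375), np.int64(253)) [ 18 134  82] | side 0.01 (np.int64(378), np.int64(251)) [ 17 130  92] | side 0.02 (np.int64(380), np.int64(248)) [ 16 130 100] | side 0.03 (np.int64(383), np.int64(246)) [ 20 127  44] | side 0.04 (np.int64(385), np.int64(243)) [124 137  13] | side 0.05 (np.int64(388), np.int64(240)) [130  35  22] | side 0.06 (np.int64(391), np.int64(238)) [102  85  15] | side 0.07 (np.int64(393), np.int64(235)) [42 85 15] | side 0.08 (np.int64(396), np.int64(233)) [80 90 17] | side 0.09 (np.int64(398), np.int64(230)) [90  9 29] | side 0.1 (np.int64(401), np.int64(228)) [ 15 139 119] | side 0.11 (np.int64(403), np.int64(225)) [ 14 174 135] |
```

```bash
python3 - <<'E'
from h import *
s=grab('side');b=cv2.resize(s['image'][190:300,320:440],(800,600)[:2] and (654,600),interpolation=cv2.INTER_CUBIC).astype(float)
b=np.clip(b*1.6,0,255)
cv2.imwrite('pics/held.png',b[:,:,::-1])
E
```

```text
[ WARN:0@0.894] global loadsave.cpp:1063 imwrite_ Unsupported depth image for selected encoder is fallbacked to CV_8U.
```

View pics/held.png

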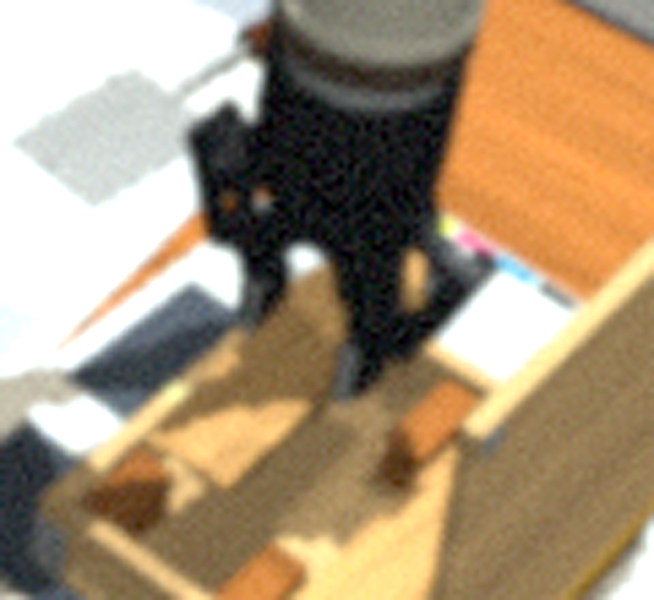

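The picture shows the wedge held level between the fingers, with its thin end near (354,274), matching the expected (353,273). Now lowering.

apply_moves([
  [0.35, 0.002, -0.005, 0.015, 0, 0, 0.05],
  [0.35, 0.002, -0.005, 0.03, 0, 0, 0.05],
  [0.35, 0.002, -0.005, 0.042, 0, 0, 0.05],
  [0.35, 0.002, -0.005, 0.048, 0, 0, 0.05],
  [0.35, 0.002, -0.005, 0.048, 0, 0, 0.05],
  [0.35, 0.002, -0.005, 0.048, 0, 0, 0.05],
])

```text
time_s: 10.93
position: [0.5489, -0.1586, 0.0271]
tcp_rot: [[-1.0, 0.011, -0.0], [0.011, 1.0, 0.0], [0.0, 0.0, -1.0]]
wrist_force: [0.3, -0.1, -0.9]
grip_width: 0.0386
finger_force: 62.5
```

apply_moves([
  [0.35, 0, 0, 0.005, 0, 0, 0],
  [0.35, 0, 0, 0.01, 0, 0, 0],
  [0.35, 0, 0, 0.014, 0, 0, 0],
  [0.35, 0, 0, 0.014, 0, 0, 0],
])

```text
time_s: 11.27
position: [0.5496, -0.159, 0.0143]
tcp_rot: [[-1.0, 0.011, 0.001], [0.011, 1.0, -0.001], [-0.001, -0.001, -1.0]]
wrist_force: [-1.8, 0.9, 8.5]
grip_width: 0.0389
finger_force: 63.6
```

```bash
python3 go.py .548 -.158 -.013 179.5
```

```text
t 11.27 pos [ 0.5496 -0.159   0.0143] F [-1.8  0.9  8.5] w 0.0389 ff 63.629136085510254
shift [0.0016 0.001  0.0273] turn [-0.01  0.01 -0.02] dist 0.027
```

Contact at 8.5 N with the wedge underside at about 39 mm, which is the strip-top height. An end is sitting on a strip. I'll back off slightly and look.

```bash
python3 - <<'E'
from h import *
np.set_printoptions(precision=3,suppress=True)
st=env.state();print(st['moment'],st['wrist_force'],st['position'])
s=avg('side',2);t=avg('top',2)
b=cv2.resize(np.uint8(np.clip(s['image']*1.6,0,255))[215:325,325:425],(400,440),interpolation=cv2.INTER_CUBIC)
a=cv2.resize(np.uint8(np.clip(t['image']*1.6,0,255))[180:248,345:415],(400,389),interpolation=cv2.INTER_CUBIC)
o=np.zeros((440,800,3),np.uint8);o[:,:400]=b;o[:389,400:]=a
cv2.imwrite('pics/strip.png',o[:,:,::-1])
E
```

```text
[0.108 0.477 0.038] [-1.799  0.875  8.496] [ 0.55  -0.159  0.014]
```

View pics/strip.png

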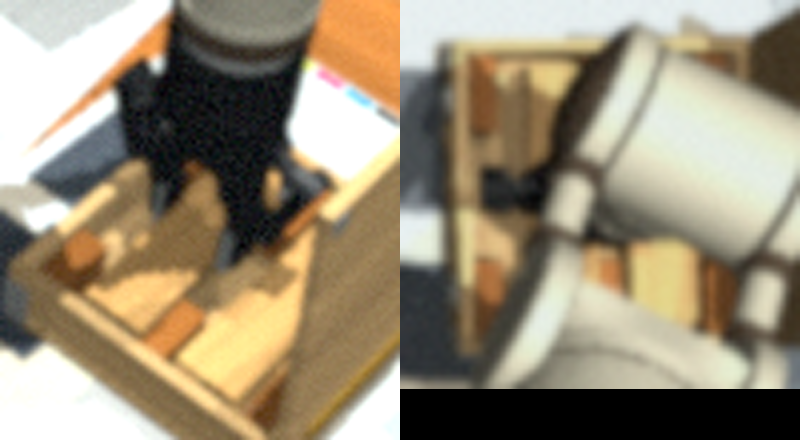

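Near end looks about right laterally; I can't judge finer by eye. I'll measure the brown strips' gap directly from the initial top picture by colour.

```bash
python3 - <<'E'
from h import *
np.set_printoptions(precision=4,suppress=True)
for n in('top','side'):
  d=env.get_image(n);im=cv2.imread(f'pics/{n}0.png');h=cv2.cvtColor(im,cv2.COLOR_BGR2HSV)
  m=((h[...,0]<17)&(h[...,1]>125)&(h[...,2]>60)).astype(np.uint8)
  x0,x1,y0,y1=(348,412,182,248) if n=='top' else (325,445,230,340)
  k,l,s,c=cv2.connectedComponentsWithStats(m[y0:y1,x0:x1])
  for i in range(1,k):
    if s[i,4]>15:
      u,v=c[i]+[x0,y0]; a,b,w,hh=s[i,:4]; a+=x0;b+=y0
      print(n,'bbox',(a,b,a+w,b+hh),s[i,4],'centroid world',plane(d,u,v,.039)[:2],'y of left/right',plane(d,a-.5,v,.039)[1],plane(d,a+w-.5,v,.039)[1],'x top/bot',plane(d,u,b-.5,.039)[0],plane(d,u,b+hh-.5,.039)[0])
E
```

```text
top bbox (np.int32(376), np.int32(189), np.int32(384), np.int32(203)) 100 centroid world [ 0.6143 -0.1859] y of left/right -0.1728507447721258 -0.20117198014743715 x top/bot 0.6398629427942449 0.589778884342697
top bbox (np.int32(396), np.int32(189), np.int32(403), np.int32(196)) 30 centroid world [ 0.6276 -0.2552] y of left/right -0.24426981452292962 -0.2690241172392164 x top/bot 0.6382481840064125 0.6131965419322662
top bbox (np.int32(357), np.int32(190), np.int32(362), np.int32(203)) 52 centroid world [ 0.6154 -0.1158] y of left/right -0.10547742904358648 -0.12321353124381446 x top/bot 0.6379180704797764 0.5913712624490621
top bbox (np.int32(377), np.int32(225), np.int32(385), np.int32(238)) 82 centroid world [ 0.4887 -0.1853] y of left/right -0.17132859431663572 -0.1994451300663007 x top/bot 0.5115552751658355 0.4657219187549027
top bbox (np.int32(397), np.int32(225), np.int32(404), np.int32(238)) 48 centroid world [ 0.4864 -0.2509] y of left/right -0.24154087197670704 -0.2660946648466302 x top/bot 0.5101292904575971 0.4643416437191095
top bbox (np.int32(358), np.int32(226), np.i
[... 961 characters left out ...]
73301997355 x top/bot 0.6356488384412919 0.5806158242047132
side bbox (np.int32(336), np.int32(272), np.int32(351), np.int32(288)) 144 centroid world [ 0.4903 -0.1179] y of left/right -0.10495961878820981 -0.13010966490893205 x top/bot 0.5088632446442753 0.47154784109060344
side bbox (np.int32(360), np.int32(290), np.int32(376), np.int32(305)) 140 centroid world [ 0.4889 -0.1892] y of left/right -0.17634045219379152 -0.2022147486097498 x top/bot 0.5060446213796466 0.4722925517611365
side bbox (np.int32(385), np.int32(308), np.int32(397), np.int32(322)) 54 centroid world [ 0.487  -0.2519] y of left/right -0.24318928667869483 -0.26196130906071335 x top/bot 0.5008743835035344 0.4705081697801995
```

The strips put the bay centre at about (0.550, -0.151): 56 mm between strips, as specified. I was 8 mm too far toward the inner strip, so I'll lift slightly, shift +8 mm and lower again.

apply_moves([
  [0.35, 0, 0, -0.005, 0, 0, 0],
  [0.35, 0, 0.004, -0.005, 0, 0, 0],
  [0.35, 0, 0.008, -0.005, 0, 0, 0],
  [0.35, 0, 0.008, -0.005, 0, 0, 0],
  [0.35, 0, 0.008, 0, 0, 0, 0],
  [0.35, 0, 0.008, 0.004, 0, 0, 0],
  [0.35, 0, 0.008, 0.008, 0, 0, 0],
  [0.35, 0, 0.008, 0.008, 0, 0, 0],
])

```text
time_s: 12.23
position: [0.548, -0.1502, 0.0036]
tcp_rot: [[-1.0, 0.011, -0.002], [0.011, 1.0, 0.001], [0.002, 0.001, -1.0]]
wrist_force: [-1.4, 0.0, -1.7]
grip_width: 0.0388
finger_force: 62.5
```

apply_moves([
  [0.35, 0, 0, 0.004, 0, 0, 0],
  [0.35, 0, 0, 0.008, 0, 0, 0],
  [0.35, 0, 0, 0.008, 0, 0, 0],
])

```text
time_s: 12.48
position: [0.5484, -0.1504, -0.0039]
tcp_rot: [[-1.0, 0.011, -0.001], [0.011, 1.0, 0.001], [0.001, 0.001, -1.0]]
wrist_force: [-0.7, -0.5, -0.3]
grip_width: 0.0386
finger_force: 62.5
```

apply_moves([
  [0.35, 0, 0, 0.003, 0, 0, 0],
  [0.35, 0, 0, 0.006, 0, 0, 0],
  [0.35, 0, 0, 0.009, 0, 0, 0],
  [0.35, 0, 0, 0.009, 0, 0, 0],
])

```text
time_s: 12.82
position: [0.5485, -0.1504, -0.0126]
tcp_rot: [[-1.0, 0.011, -0.001], [0.011, 1.0, 0.001], [0.001, 0.001, -1.0]]
wrist_force: [0.3, -0.9, -1.1]
grip_width: 0.0388
finger_force: 62.5
```

apply_moves([
  [0.35, 0, 0, 0.001, 0, 0, 0],
  [0.35, 0, 0, 0.002, 0, 0, 0],
  [0.35, 0, 0, 0.002, 0, 0, 0],
])

```text
time_s: 13.07
position: [0.549, -0.1507, -0.014]
tcp_rot: [[-1.0, 0.011, -0.0], [0.011, 1.0, 0.0], [0.0, 0.0, -1.0]]
wrist_force: [0.3, 0.2, -0.0]
grip_width: 0.0388
finger_force: 62.5
```

apply_moves([
  [0.35, 0, 0, 0.001, 0, 0, 0],
  [0.35, 0, 0, 0.001, 0, 0, 0],
])

```text
time_s: 13.23
position: [0.549, -0.1507, -0.0149]
tcp_rot: [[-1.0, 0.011, -0.0], [0.011, 1.0, 0.0], [0.0, 0.0, -1.0]]
wrist_force: [0.5, 0.7, -0.4]
grip_width: 0.0386
finger_force: 62.5
```

apply_moves([
  [0.35, 0, 0, 0.001, 0, 0, 0],
  [0.35, 0, 0, 0.001, 0, 0, 0],
])

```text
time_s: 13.4
position: [0.5492, -0.1508, -0.0157]
tcp_rot: [[-1.0, 0.011, 0.0], [0.011, 1.0, -0.0], [-0.0, -0.0, -1.0]]
wrist_force: [-0.1, -0.3, 0.6]
grip_width: 0.0385
finger_force: 62.7
```

apply_moves([
  [0.35, 0, 0, 0.001, 0, 0, 0],
  [0.35, 0, 0, 0.001, 0, 0, 0],
])

```text
time_s: 13.57
position: [0.5492, -0.1508, -0.0157]
tcp_rot: [[-1.0, 0.011, -0.0], [0.011, 1.0, -0.0], [0.0, -0.0, -1.0]]
wrist_force: [-4.3, 1.0, 10.0]
grip_width: 0.0386
finger_force: 63.7
```

The wedge touches the floor exactly at the predicted height. Releasing and lifting.

apply_moves([
  [0.58, 0, 0, 0, 0, 0, 0],
  [0.58, 0, 0, 0, 0, 0, 0],
  [0.58, 0, 0, 0, 0, 0, 0],
  [0.58, 0, 0, -0.02, 0, 0, 0],
  [0.58, 0, 0, -0.05, 0, 0, 0],
  [0.58, 0, 0, -0.09, 0, 0, 0],
  [0.58, 0, 0, -0.12, 0, 0, 0],
  [0.58, 0, 0, -0.12, 0, 0, 0],
])

```text
time_s: 14.23
position: [0.5537, -0.153, 0.1108]
tcp_rot: [[-1.0, 0.011, 0.012], [0.011, 1.0, -0.006], [-0.012, -0.006, -1.0]]
wrist_force: [0.5, 0.3, 0.2]
grip_width: 0.0494
finger_force: 0.0
```

```bash
python3 go.py .4946 .127 .1 48.7
```

```text
t 14.23 pos [ 0.5537 -0.153   0.1108] F [0.5 0.3 0.2] w 0.0494 ff 0.0
shift [0.0623 0.2794 0.0083] turn [ 0.1   0.12 21.78] dist 0.286
```

apply_moves([
  [0.6, 0.063, 0.28, 0, 0, 0, 21.8],
  [0.6, 0.063, 0.28, 0, 0, 0, 21.8],
  [0.6, 0.063, 0.28, 0, 0, 0, 21.8],
  [0.6, 0.063, 0.28, 0, 0, 0, 21.8],
  [0.6, 0.063, 0.28, 0, 0, 0, 21.8],
  [0.6, 0.063, 0.28, 0, 0, 0, 21.8],
  [0.6, 0.063, 0.28, 0, 0, 0, 21.8],
  [0.6, 0.063, 0.28, 0, 0, 0, 21.8],
])

```text
time_s: 14.9
position: [0.4873, 0.1337, 0.1024]
tcp_rot: [[-0.58, 0.815, -0.001], [0.815, 0.58, 0.001], [0.002, -0.0, -1.0]]
wrist_force: [-0.3, -0.1, -0.7]
grip_width: 0.0512
finger_force: 0.0
```

```bash
python3 go.py .4946 .127 .1 48.7
```

```text
t 14.9 pos [0.4873 0.1337 0.1024] F [-0.3 -0.1 -0.7] w 0.0512 ff 0.0
shift [-0.0097  0.0021  0.0024] turn [-2.000e-02 -1.000e-02  1.279e+01] dist 0.01
```

apply_moves([
  [0.6, -0.008, 0.002, 0, 0, 0, 12.5],
  [0.6, -0.008, 0.002, 0, 0, 0, 12.5],
  [0.6, -0.008, 0.002, 0, 0, 0, 12.5],
  [0.6, -0.008, 0.002, 0, 0, 0, 12.5],
  [0.6, -0.008, 0.002, 0, 0, 0, 12.5],
  [0.6, -0.008, 0.002, 0, 0, 0, 12.5],
  [0.6, -0.008, 0.002, 0, 0, 0, 12.5],
  [0.6, -0.008, 0.002, 0, 0, 0, 12.5],
])

```text
time_s: 15.57
position: [0.4951, 0.1246, 0.1024]
tcp_rot: [[0.375, 0.927, -0.001], [0.927, -0.375, -0.0], [-0.0, -0.001, -1.0]]
wrist_force: [0.9, -0.5, 0.9]
grip_width: 0.0515
finger_force: 0.0
```

```bash
python3 go.py .4946 .127 .05 48.7
```

```text
t 15.57 pos [0.4951 0.1246 0.1024] F [ 0.9 -0.5  0.9] w 0.0515 ff 0.0
shift [ 0.002  -0.0013  0.0524] turn [-0.01  0.    3.21] dist 0.052
```

apply_moves([
  [0.65, 0.001, -0.001, 0.03, 0, 0, 3.0],
  [0.65, 0.001, -0.001, 0.06, 0, 0, 3.0],
  [0.65, 0.001, -0.001, 0.07, 0, 0, 3.0],
  [0.65, 0.001, -0.001, 0.07, 0, 0, 3.0],
  [0.65, 0.001, -0.001, 0.07, 0, 0, 3.0],
  [0.65, 0.001, -0.001, 0.07, 0, 0, 3.0],
])

```text
time_s: 16.07
position: [0.4958, 0.126, 0.0341]
tcp_rot: [[0.637, 0.771, 0.002], [0.771, -0.637, 0.0], [0.001, 0.001, -1.0]]
wrist_force: [0.0, 0.1, -0.5]
grip_width: 0.0551
finger_force: 0.0
```

```bash
python3 go.py .4946 .127 -.0245 48.7
```

```text
t 16.07 pos [0.4958 0.126  0.0341] F [ 0.   0.1 -0.5] w 0.0551 ff 0.0
shift [-0.     -0.0017  0.0586] turn [ 0.01 -0.01  0.28] dist 0.059
```

apply_moves([
  [0.65, 0, -0.0015, 0, 0, 0, 0.28],
  [0.65, 0, -0.0015, 0.015, 0, 0, 0.28],
  [0.65, 0, -0.0015, 0.03, 0, 0, 0.28],
  [0.65, 0, -0.0015, 0.044, 0, 0, 0.28],
  [0.65, 0, -0.0015, 0.052, 0, 0, 0.28],
  [0.65, 0, -0.0015, 0.057, 0, 0, 0.28],
  [0.65, 0, -0.0015, 0.058, 0, 0, 0.28],
  [0.65, 0, -0.0015, 0.058, 0, 0, 0.28],
])

```text
time_s: 16.73
position: [0.4943, 0.1269, -0.0243]
tcp_rot: [[0.661, 0.751, 0.001], [0.751, -0.661, 0.0], [0.001, 0.001, -1.0]]
wrist_force: [-0.3, 0.1, -1.0]
grip_width: 0.0557
finger_force: 0.0
```

apply_moves([
  [0.5, 0, 0, 0, 0, 0, 0],
  [0.35, 0, 0, 0, 0, 0, 0],
  [0.35, 0, 0, 0, 0, 0, 0],
  [0.35, 0, 0, 0, 0, 0, 0],
  [0.35, 0, 0, 0, 0, 0, 0],
])

```text
time_s: 17.15
position: [0.495, 0.1269, -0.0236]
tcp_rot: [[0.661, 0.751, 0.002], [0.751, -0.661, -0.0], [0.002, 0.002, -1.0]]
wrist_force: [-0.7, -1.1, 6.4]
grip_width: 0.0387
finger_force: 61.6
```

Gripped (39 mm, 62 N). Lifting, then carrying with a 131° turn.

apply_moves([
  [0.35, 0, 0, -0.01, 0, 0, 0],
  [0.35, 0, 0, -0.03, 0, 0, 0],
  [0.35, 0, 0, -0.07, 0, 0, 0],
  [0.35, 0, 0, -0.105, 0, 0, 0],
  [0.35, 0, 0, -0.14, 0, 0, 0],
  [0.35, 0, 0, -0.14, 0, 0, 0],
  [0.35, 0, 0, -0.14, 0, 0, 0],
])

```text
time_s: 17.73
position: [0.4955, 0.127, 0.118]
tcp_rot: [[0.661, 0.75, 0.006], [0.75, -0.661, 0.0], [0.004, 0.004, -1.0]]
wrist_force: [0.4, -0.3, -1.5]
grip_width: 0.0384
finger_force: 60.8
```

```bash
python3 go.py .551 -.05 .115 179.4
```

```text
t 17.73 pos [0.4955 0.127  0.118 ] F [ 0.4 -0.3 -1.5] w 0.0384 ff 60.834224224090576
shift [-0.0962  0.1586  0.0033] turn [  0.06   0.03 -21.79] dist 0.186
```

apply_moves([
  [0.35, -0.096, 0.159, 0, 0, 0, -21.8],
  [0.35, -0.096, 0.159, 0, 0, 0, -21.8],
  [0.35, -0.096, 0.159, 0, 0, 0, -21.8],
  [0.35, -0.096, 0.159, 0, 0, 0, -21.8],
  [0.35, -0.096, 0.159, 0, 0, 0, -21.8],
  [0.35, -0.096, 0.159, 0, 0, 0, -21.8],
  [0.35, -0.096, 0.159, 0, 0, 0, -21.8],
  [0.35, -0.096, 0.159, 0, 0, 0, -21.8],
])

```text
time_s: 18.4
position: [0.5478, -0.0506, 0.1127]
tcp_rot: [[-0.24, 0.971, -0.004], [0.971, 0.24, 0.002], [0.003, -0.004, -1.0]]
wrist_force: [-0.2, -0.5, -0.9]
grip_width: 0.039
finger_force: 60.8
```

```bash
python3 go.py .551 -.05 .115 179.4
```

```text
t 18.4 pos [ 0.5478 -0.0506  0.1127] F [-0.2 -0.5 -0.9] w 0.039 ff 60.80319285392761
shift [-0.0002  0.0032 -0.0023] turn [ -0.02  -0.05 -12.59] dist 0.004
```

apply_moves([
  [0.35, 0, 0.002, -0.002, 0, 0, -12.4],
  [0.35, 0, 0.002, -0.002, 0, 0, -12.4],
  [0.35, 0, 0.002, -0.002, 0, 0, -12.4],
  [0.35, 0, 0.002, -0.002, 0, 0, -12.4],
  [0.35, 0, 0.002, -0.002, 0, 0, -12.4],
  [0.35, 0, 0.002, -0.002, 0, 0, -12.4],
  [0.35, 0, 0.002, -0.002, 0, 0, -12.4],
  [0.35, 0, 0.002, -0.002, 0, 0, -12.4],
])

```text
time_s: 19.07
position: [0.5497, -0.0492, 0.1148]
tcp_rot: [[-0.947, 0.321, -0.004], [0.321, 0.947, 0.001], [0.005, -0.0, -1.0]]
wrist_force: [-0.3, -0.3, -0.3]
grip_width: 0.0388
finger_force: 60.8
```

```bash
python3 go.py .552 -.151 .095 179.4 -6.44
```

```text
t 19.07 pos [ 0.5497 -0.0492  0.1148] F [-0.3 -0.3 -0.3] w 0.0388 ff 60.77146053314209
shift [-0.035  -0.0957  0.0196] turn [-0.16 -1.11 -3.02] dist 0.104
```

apply_moves([
  [0.35, -0.035, -0.096, 0.01, -0.16, -1.11, -2.9],
  [0.35, -0.035, -0.096, 0.01, -0.16, -1.11, -2.9],
  [0.35, -0.035, -0.096, 0.015, -0.16, -1.11, -2.9],
  [0.35, -0.035, -0.096, 0.02, -0.16, -1.11, -2.9],
  [0.35, -0.035, -0.096, 0.02, -0.16, -1.11, -2.9],
  [0.35, -0.035, -0.096, 0.02, -0.16, -1.11, -2.9],
  [0.35, -0.035, -0.096, 0.02, -0.16, -1.11, -2.9],
])

```text
time_s: 19.65
position: [0.5528, -0.1506, 0.0964]
tcp_rot: [[-0.993, 0.029, 0.115], [0.029, 1.0, -0.003], [-0.115, 0.0, -0.993]]
wrist_force: [-0.2, -1.0, -1.2]
grip_width: 0.0381
finger_force: 61.0
```

```bash
python3 go.py .552 -.151 .05 179.4 -6.44
```

```text
t 19.65 pos [ 0.5528 -0.1506  0.0964] F [-0.2 -1.  -1.2] w 0.0381 ff 60.966306924819946
shift [ 0.0062 -0.0004  0.046 ] turn [-0.02  0.03 -0.18] dist 0.046
```

apply_moves([
  [0.35, 0.003, 0, 0.02, 0, 0.03, -0.18],
  [0.35, 0.005, 0, 0.036, 0, 0.03, -0.18],
  [0.35, 0.006, 0, 0.046, 0, 0.03, -0.18],
  [0.35, 0.006, 0, 0.046, 0, 0.03, -0.18],
  [0.35, 0.006, 0, 0.046, 0, 0.03, -0.18],
])

```text
time_s: 20.07
position: [0.5525, -0.1511, 0.0505]
tcp_rot: [[-0.994, 0.01, 0.113], [0.009, 1.0, -0.004], [-0.113, -0.003, -0.994]]
wrist_force: [1.0, 0.4, -1.2]
grip_width: 0.0386
finger_force: 60.9
```

```bash
python3 go.py .552 -.151 .012 179.4 -6.44
```

```text
t 20.07 pos [ 0.5525 -0.1511  0.0505] F [ 1.   0.4 -1.2] w 0.0386 ff 60.94170928001404
shift [0.0049 0.0002 0.0382] turn [-0.02  0.    0.01] dist 0.039
```

apply_moves([
  [0.35, 0.001, 0, 0.01, 0, 0, 0],
  [0.35, 0.002, 0, 0.02, 0, 0, 0],
  [0.35, 0.0025, 0, 0.025, 0, 0, 0],
  [0.35, 0.0025, 0, 0.025, 0, 0, 0],
])

```text
time_s: 20.4
position: [0.5517, -0.1514, 0.0238]
tcp_rot: [[-0.994, 0.011, 0.111], [0.01, 1.0, -0.003], [-0.111, -0.002, -0.994]]
wrist_force: [0.3, 0.1, -2.1]
grip_width: 0.0392
finger_force: 61.0
```

apply_moves([
  [0.35, 0.0005, 0, 0.005, 0, 0, 0],
  [0.35, 0.001, 0, 0.01, 0, 0, 0],
  [0.35, 0.0015, 0, 0.015, 0, 0, 0],
  [0.35, 0.002, 0, 0.018, 0, 0, 0],
  [0.35, 0.002, 0, 0.018, 0, 0, 0],
])

```text
time_s: 20.82
position: [0.5523, -0.1518, 0.0065]
tcp_rot: [[-0.994, 0.011, 0.112], [0.01, 1.0, -0.004], [-0.112, -0.002, -0.994]]
wrist_force: [-0.4, -0.4, -1.0]
grip_width: 0.0386
finger_force: 61.0
```

apply_moves([
  [0.35, 0, 0, 0.001, 0, 0, 0],
  [0.35, 0, 0, 0.002, 0, 0, 0],
  [0.35, 0, 0, 0.003, 0, 0, 0],
  [0.35, 0, 0, 0.003, 0, 0, 0],
])

```text
time_s: 21.15
position: [0.5534, -0.1521, 0.0045]
tcp_rot: [[-0.993, 0.011, 0.114], [0.01, 1.0, -0.004], [-0.114, -0.003, -0.994]]
wrist_force: [0.6, -0.3, -0.9]
grip_width: 0.0387
finger_force: 61.0
```

apply_moves([
  [0.35, 0, 0, 0.001, 0, 0, 0],
  [0.35, 0, 0, 0.001, 0, 0, 0],
])

```text
time_s: 21.32
position: [0.5534, -0.1521, 0.0035]
tcp_rot: [[-0.993, 0.011, 0.114], [0.01, 1.0, -0.004], [-0.114, -0.003, -0.994]]
wrist_force: [0.2, 0.1, -0.4]
grip_width: 0.0387
finger_force: 61.0
```

apply_moves([
  [0.35, 0, 0, 0.0006, 0, 0, 0],
  [0.35, 0, 0, 0.0006, 0, 0, 0],
])

```text
time_s: 21.48
position: [0.5536, -0.1522, 0.003]
tcp_rot: [[-0.993, 0.011, 0.114], [0.01, 1.0, -0.004], [-0.114, -0.003, -0.994]]
wrist_force: [0.3, -0.1, -0.5]
grip_width: 0.0385
finger_force: 61.0
```

apply_moves([
  [0.35, 0, 0, 0.0007, 0, 0, 0],
  [0.35, 0, 0, 0.0007, 0, 0, 0],
])

```text
time_s: 21.65
position: [0.5536, -0.1522, 0.0028]
tcp_rot: [[-0.994, 0.01, 0.113], [0.01, 1.0, -0.004], [-0.113, -0.003, -0.994]]
wrist_force: [-2.7, 1.0, 4.1]
grip_width: 0.038
finger_force: 61.6
```

apply_moves([
  [0.35, 0, 0, 0.0007, 0, 0, 0],
  [0.35, 0, 0, 0.0007, 0, 0, 0],
])

```text
time_s: 21.82
position: [0.5537, -0.1522, 0.0028]
tcp_rot: [[-0.994, 0.01, 0.113], [0.01, 1.0, -0.004], [-0.113, -0.003, -0.994]]
wrist_force: [-6.6, 1.9, 10.6]
grip_width: 0.0389
finger_force: 62.4
```

apply_moves([
  [0.35, 0, 0, 0.0007, 0, 0, 0],
  [0.35, 0, 0, 0.0007, 0, 0, 0],
])

```text
time_s: 21.98
position: [0.5536, -0.1522, 0.0028]
tcp_rot: [[-0.994, 0.01, 0.112], [0.01, 1.0, -0.004], [-0.112, -0.003, -0.994]]
wrist_force: [-9.2, 2.6, 17.8]
grip_width: 0.0388
finger_force: 63.2
```

Contact is at 2.8 mm, as predicted for seating on the lower wedge. I'll relax the preload, release and lift.

apply_moves([
  [0.35, 0, 0, -0.0012, 0, 0, 0],
  [0.55, 0, 0, -0.0012, 0, 0, 0],
  [0.55, 0, 0, -0.0012, 0, 0, 0],
  [0.55, 0, 0, -0.0012, 0, 0, 0],
  [0.55, 0, 0, -0.012, 0, 0, 0],
  [0.55, 0, 0, -0.03, 0, 0, 0],
  [0.55, 0, 0, -0.06, 0, 0, 0],
  [0.55, 0, 0, -0.1, 0, 0, 0],
])

```text
time_s: 22.65
position: [0.5401, -0.1505, 0.099]
tcp_rot: [[-0.994, 0.01, 0.108], [0.01, 1.0, -0.002], [-0.108, -0.0, -0.994]]
wrist_force: [0.7, -0.2, -1.0]
grip_width: 0.0471
finger_force: 0.0
```

```bash
python3 go.py .551 -.02 .26 179.4
```

```text
t 22.65 pos [ 0.5401 -0.1505  0.099 ] F [ 0.7 -0.2 -1. ] w 0.0471 ff 0.0
shift [-0.0269  0.1305 -0.1591] turn [-0.    1.04  0.  ] dist 0.208
```

apply_moves([
  [0, -0.027, 0, -0.16, 0, 1.04, 0],
  [0, -0.027, 0, -0.16, 0, 1.04, 0],
  [0, -0.027, 0.02, -0.17, 0, 1.04, 0],
  [0, -0.027, 0.2, -0.185, 0, 1.04, 0],
  [0, -0.027, 0.2, -0.185, 0, 1.04, 0],
  [0, -0.027, 0.2, -0.185, 0, 1.04, 0],
  [0, -0.027, 0.2, -0.185, 0, 1.04, 0],
  [0, -0.027, 0.2, -0.185, 0, 1.04, 0],
])

```text
time_s: 23.32
position: [0.55, 0.0513, 0.2884]
tcp_rot: [[-1.0, 0.01, 0.007], [0.01, 1.0, -0.003], [-0.007, -0.003, -1.0]]
wrist_force: [-0.9, 0.3, -0.0]
grip_width: 0.0002
finger_force: 0.0
```

```bash
python3 go.py .551 -.36 .28 179.4; python3 - <<'E'
from h import *
s=avg('side',2);t=avg('top',2)
b=cv2.resize(np.uint8(np.clip(s['image']*1.5,0,255))[215:345,325:475],(461,400),interpolation=cv2.INTER_CUBIC)[:,:400]
a=cv2.resize(np.uint8(np.clip(t['image']*1.5,0,255))[178:250,345:435],(500,400),interpolation=cv2.INTER_CUBIC)[:,:400]
cv2.imwrite('pics/pair.png',np.hstack([b,a])[:,:,::-1])
E
```

```text
t 23.32 pos [0.55   0.0513 0.2884] F [-0.9  0.3 -0. ] w 0.0002 ff 0.0
shift [-0.0051 -0.4112  0.0096] turn [-0.03  0.06  0.  ] dist 0.411
```

View pics/pair.png

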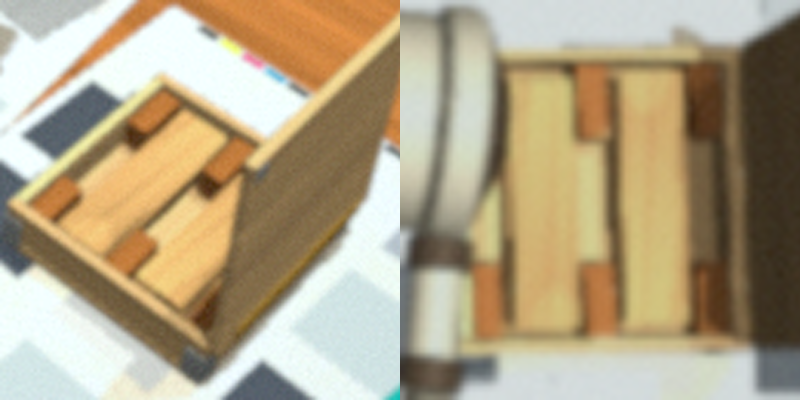

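The picture shows the new pair lying level between its strips, left of the stored pair (in the top crop at about x=545, y=200), with nothing above the rim. Next is the lid: cross over it with shut fingers, then come down behind it.

apply_moves([
  [0, -0.005, -0.1, 0, 0, 0, 0],
  [0, -0.005, -0.405, 0, 0, 0, 0],
  [0, -0.005, -0.405, 0, 0, 0, 0],
  [0, -0.005, -0.405, 0, 0, 0, 0],
  [0, -0.005, -0.405, 0, 0, 0, 0],
  [0, -0.005, -0.405, 0, 0, 0, 0],
  [0, -0.005, -0.405, 0, 0, 0, 0],
  [0, -0.005, -0.405, 0, 0, 0, 0],
])

```text
time_s: 24.18
position: [0.5494, -0.2881, 0.2867]
tcp_rot: [[-1.0, 0.013, 0.003], [0.013, 1.0, -0.003], [-0.003, -0.003, -1.0]]
wrist_force: [0.7, -0.0, -1.0]
grip_width: -0.0003
finger_force: 0.0
```

apply_moves([
  [0, 0, -0.085, 0, 0, 0, 0],
  [0, 0, -0.085, 0, 0, 0, 0],
  [0, 0, -0.085, 0, 0, 0, 0],
  [0, 0, -0.085, 0, 0, 0, 0],
  [0, 0, -0.085, 0, 0, 0, 0],
])

```text
time_s: 24.6
position: [0.5491, -0.3704, 0.2868]
tcp_rot: [[-1.0, 0.013, 0.004], [0.013, 1.0, -0.002], [-0.004, -0.002, -1.0]]
wrist_force: [0.4, 0.8, -0.8]
grip_width: 0.0001
finger_force: 0.0
```

```bash
python3 go.py .55 -.345 .195 179.4; python3 - <<'E'
import numpy as np
for d in range(93,-1,-6):
    t=np.radians(d); y=-.278+.165*np.cos(t)-.009*np.sin(t)-.007; z=.0475+.165*np.sin(t)+.009*np.cos(t)-.018
    print(d,round(y,4),round(z,4))
E
```

```text
t 24.6 pos [ 0.5491 -0.3704  0.2868] F [ 0.4  0.8 -0.8] w 0.0001 ff 0.0
shift [-0.0002  0.0255  0.0918] turn [-0.02  0.03 -0.02] dist 0.095
93 -0.3026 0.1938
87 -0.2854 0.1947
81 -0.2681 0.1939
75 -0.251 0.1912
69 -0.2343 0.1868
63 -0.2181 0.1806
57 -0.2027 0.1728
51 -0.1882 0.1634
45 -0.1747 0.1525
39 -0.1624 0.1403
33 -0.1515 0.1269
27 -0.1421 0.1124
21 -0.1342 0.097
15 -0.128 0.0809
9 -0.1234 0.0642
3 -0.1207 0.0471
```

apply_moves([
  [0, 0, 0.01, 0.04, 0, 0, 0],
  [0, 0, 0.02, 0.08, 0, 0, 0],
  [0, 0, 0.025, 0.092, 0, 0, 0],
  [0, 0, 0.025, 0.092, 0, 0, 0],
  [0, 0, 0.035, 0.092, 0, 0, 0],
  [0, 0, 0.042, 0.092, 0, 0, 0],
  [0, 0, 0.042, 0.092, 0, 0, 0],
])

```text
time_s: 25.18
position: [0.5529, -0.3273, 0.1992]
tcp_rot: [[-1.0, 0.009, 0.009], [0.009, 1.0, -0.006], [-0.009, -0.006, -1.0]]
wrist_force: [-1.0, -0.1, 0.4]
grip_width: 0.0001
finger_force: 0.0
```

```bash
python3 go.py .55 -.2854 .1947 179.4
```

```text
t 25.18 pos [ 0.5529 -0.3273  0.1992] F [-1.  -0.1  0.4] w 0.0001 ff 0.0
shift [0.0033 0.0419 0.0042] turn [-0.06  0.09  0.01] dist 0.042
```

apply_moves([
  [0, 0, 0.015, 0, 0, 0, 0],
  [0, 0, 0.026, 0, 0, 0, 0],
  [0, 0, 0.035, 0, 0, 0, 0],
  [0, 0, 0.043, 0, 0, 0, 0],
  [0, 0, 0.051, 0, 0, 0, 0],
  [0, 0, 0.06, 0.001, 0, 0, 0],
  [0, 0, 0.0685, 0.002, 0, 0, 0],
  [0, 0, 0.077, 0.004, 0, 0, 0],
])

```text
time_s: 25.85
position: [0.5522, -0.2502, 0.1917]
tcp_rot: [[-1.0, 0.011, 0.005], [0.011, 1.0, -0.004], [-0.005, -0.004, -1.0]]
wrist_force: [-0.1, -1.0, 1.4]
grip_width: 0.0
finger_force: 0.9
```

```bash
python3 go.py .55 -.251 .1912 179.4; python3 - <<'E'
from h import *
t=grab('top');s=grab('side');cv2.imwrite('pics/lid1.png',s['image'][:,:,::-1])
E
```

```text
t 25.85 pos [ 0.5522 -0.2502  0.1917] F [-0.1 -1.   1.4] w 0.0 ff 0.9030626714229584
shift [ 0.0022 -0.0009  0.0005] turn [-0.04  0.05 -0.  ] dist 0.002
```

apply_moves([
  [0, 0, 0.008, 0.002, 0, 0, 0],
  [0, 0, 0.0165, 0.0044, 0, 0, 0],
  [0, 0, 0.025, 0.0075, 0, 0, 0],
  [0, 0, 0.033, 0.0106, 0, 0, 0],
  [0, 0, 0.0405, 0.0144, 0, 0, 0],
  [0, 0, 0.048, 0.0184, 0, 0, 0],
  [0, 0, 0.0555, 0.023, 0, 0, 0],
  [0, 0, 0.063, 0.028, 0, 0, 0],
])

```text
time_s: 26.62
position: [0.553, -0.187, 0.1629]
tcp_rot: [[-1.0, 0.01, 0.005], [0.01, 1.0, -0.003], [-0.005, -0.003, -1.0]]
wrist_force: [-0.3, -0.2, 1.2]
grip_width: 0.0001
finger_force: 0.7
```

```bash
python3 go.py .55 -.1882 .1634 179.4
```

```text
t 26.62 pos [ 0.553  -0.187   0.1629] F [-0.3 -0.2  1.2] w 0.0001 ff 0.743832664884394
shift [ 0.003  -0.0012 -0.0005] turn [-0.03  0.05  0.  ] dist 0.003
```

apply_moves([
  [0, 0, 0.007, 0.0053, 0, 0, 0],
  [0, 0, 0.0135, 0.011, 0, 0, 0],
  [0, 0, 0.02, 0.017, 0, 0, 0],
  [0, 0, 0.026, 0.023, 0, 0, 0],
  [0, 0, 0.0315, 0.03, 0, 0, 0],
  [0, 0, 0.0365, 0.0365, 0, 0, 0],
  [0, 0, 0.0415, 0.0436, 0, 0, 0],
  [0, 0, 0.046, 0.051, 0, 0, 0],
])

```text
time_s: 27.28
position: [0.5535, -0.1415, 0.1113]
tcp_rot: [[-1.0, 0.011, 0.005], [0.011, 1.0, -0.003], [-0.005, -0.003, -1.0]]
wrist_force: [-0.3, -0.2, 0.9]
grip_width: -0.0002
finger_force: 0.6
```

```bash
python3 go.py .55 -.1421 .1124 179.4; python3 - <<'E'
from h import *
# lid free-edge corner in side view: predicted pixels for several lid angles, to compare with edge found
s=avg('side',2);hy,hz=-.278,.0475
st=env.state()
for d in(20,24,28,32,36,40):
  t=np.radians(d);y=hy+.19*np.cos(t)-.009*np.sin(t);z=hz+.19*np.sin(t)+.009*np.cos(t)
  A,B=proj(s,[.453,y+.001,z]),proj(s,[.50,y,z])
  o,v,r=edge(s['image'],A,B,w=2.0); n=np.array([-(B-A)[1],(B-A)[0]]);n/=np.linalg.norm(n)
  print(d,A.round(1),'edge offset px',round(float((o-A)@n),2),'rms',round(float(r),2))
E
```

```text
t 27.28 pos [ 0.5535 -0.1415  0.1113] F [-0.3 -0.2  0.9] w -0.0002 ff 0.6079131885780953
shift [ 0.0035 -0.0006 -0.0011] turn [-0.03  0.05 -0.  ] dist 0.004
20 [330.  261.2] edge offset px -1.15 rms 0.23
24 [332.3 258.9] edge offset px -0.96 rms 0.11
28 [334.9 256.9] edge offset px -0.89 rms 0.07
32 [337.9 255.1] edge offset px -1.09 rms 0.05
36 [341.3 253.7] edge offset px -1.54 rms 0.11
40 [344.9 252.7] edge offset px -0.36 rms 0.97
```

apply_moves([
  [0, 0, 0.002, 0.004, 0, 0, 0],
  [0, 0, 0.004, 0.0076, 0, 0, 0],
  [0, 0, 0.008, 0.0154, 0, 0, 0],
  [0, 0, 0.011, 0.0234, 0, 0, 0],
  [0, 0, 0.014, 0.0315, 0, 0, 0],
  [0, 0, 0.016, 0.038, 0, 0, 0],
  [0, 0, 0.018, 0.044, 0, 0, 0],
  [0, 0, 0.018, 0.048, 0, 0, 0],
])

```text
time_s: 28.05
position: [0.5535, -0.1235, 0.0628]
tcp_rot: [[-1.0, 0.01, 0.004], [0.01, 1.0, -0.003], [-0.004, -0.002, -1.0]]
wrist_force: [-0.1, 1.2, 1.9]
grip_width: 0.0001
finger_force: 0.5
```

apply_moves([
  [0, 0, 0, 0.004, 0, 0, 0],
  [0, 0, 0, 0.008, 0, 0, 0],
  [0, 0, 0, 0.011, 0, 0, 0],
  [0, 0, 0, 0.014, 0, 0, 0],
  [0, 0, 0, 0.014, 0, 0, 0],
])

```text
time_s: 28.47
position: [0.5538, -0.1243, 0.0494]
tcp_rot: [[-1.0, 0.011, 0.004], [0.011, 1.0, -0.003], [-0.004, -0.003, -1.0]]
wrist_force: [0.9, 0.3, -0.3]
grip_width: 0.0001
finger_force: 0.0
```

apply_moves([
  [0, 0, 0, 0.002, 0, 0, 0],
  [0, 0, 0, 0.004, 0, 0, 0],
  [0, 0, 0, 0.006, 0, 0, 0],
  [0, 0, 0, 0.006, 0, 0, 0],
])

```text
time_s: 28.8
position: [0.554, -0.1243, 0.0437]
tcp_rot: [[-1.0, 0.01, 0.005], [0.01, 1.0, -0.003], [-0.005, -0.003, -1.0]]
wrist_force: [-0.8, -0.0, 0.4]
grip_width: 0.0
finger_force: 0.0
```

apply_moves([
  [0, 0, 0, 0.001, 0, 0, 0],
  [0, 0, 0, 0.002, 0, 0, 0],
  [0, 0, 0, 0.003, 0, 0, 0],
  [0, 0, 0, 0.003, 0, 0, 0],
])

```text
time_s: 29.13
position: [0.5541, -0.1243, 0.0408]
tcp_rot: [[-1.0, 0.01, 0.005], [0.01, 1.0, -0.003], [-0.005, -0.003, -1.0]]
wrist_force: [-0.0, 0.7, 0.2]
grip_width: 0.0001
finger_force: 0.0
```

apply_moves([
  [0, 0, 0, 0.001, 0, 0, 0],
  [0, 0, 0, 0.002, 0, 0, 0],
  [0, 0, 0, 0.002, 0, 0, 0],
])

```text
time_s: 29.38
position: [0.5541, -0.1243, 0.0388]
tcp_rot: [[-1.0, 0.011, 0.005], [0.01, 1.0, -0.003], [-0.005, -0.003, -1.0]]
wrist_force: [0.3, -0.1, -0.4]
grip_width: 0.0004
finger_force: 0.1
```

```bash
python3 - <<'E'
from h import *
s=avg('side',3);hy,hz=-.278,.0475
def al(a,b,w=2.5):
  A,B=proj(s,a),proj(s,b);o,v,r=edge(s['image'],A,B,w=w);n=np.array([-(B-A)[1],(B-A)[0]]);n/=np.linalg.norm(n);return round(float((o-A)@n),2),round(float(r),2)
for d in(0,3,6,9,12):
  t=np.radians(d);P=lambda x,r,h:[x,hy+r*np.cos(t)-h*np.sin(t),hz+r*np.sin(t)+h*np.cos(t)]
  print(d,'near side top/bot edge',al(P(.453,.02,.009),P(.453,.19,.009)),al(P(.453,.02,0),P(.453,.19,0)),proj(s,P(.453,.19,.009)).round(1))
im=cv2.resize(np.uint8(np.clip(s['image']*1.4,0,255))[225:345,315:475],(800,600),interpolation=cv2.INTER_CUBIC)
cv2.imwrite('pics/lid2.png',im[:,:,::-1])
g=s['image']
# profile down the image through the near-left lid corner column and mid near side
for u in(336,345,360): print(u,[tuple(int(c) for c in g[v,u]) for v in range(262,304,2)])
E
```

```text
0 near side top/bot edge (1.6, 0.04) (0.25, 0.5) [323.6 276.5]
3 near side top/bot edge (0.3, 0.03) (2.09, 0.03) [324.1 273.9]
6 near side top/bot edge (-0.91, 0.05) (1.19, 0.07) [324.8 271.4]
9 near side top/bot edge (-1.91, 0.12) (-0.46, 0.06) [325.6 269. ]
12 near side top/bot edge (-1.08, 0.75) (-1.13, 0.26) [326.7 266.8]
336 [(122, 129, 133), (161, 164, 159), (145, 130, 107), (91, 74, 50), (78, 64, 43), (80, 66, 45), (97, 80, 53), (153, 128, 88), (159, 133, 89), (159, 132, 89), (139, 116, 81), (87, 72, 48), (88, 74, 49), (86, 72, 51), (75, 63, 41), (78, 64, 43), (77, 62, 41), (82, 68, 46), (90, 75, 48), (97, 92, 78), (155, 153, 138)]
345 [(151, 125, 87), (156, 130, 91), (134, 112, 77), (86, 70, 47), (85, 69, 46), (97, 80, 55), (144, 118, 83), (154, 128, 88), (153, 129, 88), (155, 130, 89), (157, 131, 91), (155, 128, 87), (153, 127, 87), (157, 138, 95), (114, 102, 69), (92, 77, 52), (97, 79, 55), (75, 62, 41), (77, 64, 44), (79, 66, 46), (79, 65, 43)]
360 [(79, 66, 45), (80, 65, 43), (81, 68, 46), (81, 66, 45), (118, 96, 66), (155, 129, 89), (166, 143, 100), (171, 151, 105), (171, 163, 113), (171, 165, 115), (171, 160, 111), (170, 156, 107), (172, 153, 105), (171, 154, 105), (171, 152, 105), (169, 153, 104), (170, 155, 107), (169, 151, 105), (170, 148, 102), (149, 127, 86), (95, 80, 55)]
```

apply_moves([
  [0, 0, 0, 0.001, 0, 0, 0],
  [0, 0, 0, 0.002, 0, 0, 0],
  [0, 0, 0, 0.002, 0, 0, 0],
])

```text
time_s: 29.78
position: [0.5541, -0.1242, 0.0368]
tcp_rot: [[-1.0, 0.011, 0.005], [0.011, 1.0, -0.003], [-0.005, -0.003, -1.0]]
wrist_force: [-0.4, 0.1, 0.3]
grip_width: -0.0001
finger_force: 0.0
```

apply_moves([
  [0, 0, 0, 0.001, 0, 0, 0],
  [0, 0, 0, 0.002, 0, 0, 0],
  [0, 0, 0, 0.002, 0, 0, 0],
])

```text
time_s: 30.03
position: [0.5541, -0.1243, 0.0348]
tcp_rot: [[-1.0, 0.011, 0.005], [0.011, 1.0, -0.003], [-0.005, -0.003, -1.0]]
wrist_force: [-1.0, 0.5, 0.0]
grip_width: 0.0002
finger_force: 0.0
```

apply_moves([
  [0, 0, 0, 0.001, 0, 0, 0],
  [0, 0, 0, 0.002, 0, 0, 0],
  [0, 0, 0, 0.002, 0, 0, 0],
])

```text
time_s: 30.28
position: [0.5541, -0.1243, 0.0328]
tcp_rot: [[-1.0, 0.011, 0.005], [0.011, 1.0, -0.003], [-0.005, -0.003, -1.0]]
wrist_force: [-0.0, -0.7, -0.0]
grip_width: -0.0
finger_force: 0.0
```

```bash
cat > lid.py <<'E'
from h import *
s=avg('side',2);hy,hz=-.278,.0475
def al(a,b,w=2.5):
  A,B=proj(s,a),proj(s,b);o,v,r=edge(s['image'],A,B,w=w);n=np.array([-(B-A)[1],(B-A)[0]]);n/=np.linalg.norm(n);return float((o-A)@n),float(np.degrees(np.arctan2(v[1],v[0])))
for d in(0,2,4,6):
  t=np.radians(d);P=lambda x,r,h:[x,hy+r*np.cos(t)-h*np.sin(t),hz+r*np.sin(t)+h*np.cos(t)]
  q=P(.453,.19,.009);p=P(.453,.02,.009);D=proj(s,p)-proj(s,q)
  o,a=al(q,p);print(d,'offset',round(o,2),'fit dir',round(a,2),'model dir',round(float(np.degrees(np.arctan2(D[1],D[0]))),2))
print(env.state()['position'],env.state()['wrist_force'])
E
python3 lid.py
```

```text
0 offset -0.64 fit dir 36.13 model dir 35.75
2 offset 0.28 fit dir 36.1 model dir 36.82
4 offset 1.16 fit dir 36.22 model dir 37.87
6 offset 1.74 fit dir 37.51 model dir 38.91
[ 0.55405459 -0.12436722  0.03285762] [ 0.27005002  0.20113492 -1.21483808]
```

apply_moves([
  [0, 0, 0, 0.001, 0, 0, 0],
  [0, 0, 0, 0.002, 0, 0, 0],
  [0, 0, 0, 0.002, 0, 0, 0],
])

```text
time_s: 30.63
position: [0.5542, -0.1244, 0.0323]
tcp_rot: [[-1.0, 0.01, 0.004], [0.01, 1.0, -0.003], [-0.004, -0.003, -1.0]]
wrist_force: [-4.1, 2.1, 10.7]
grip_width: 0.0001
finger_force: 4.9
```

apply_moves([
  [0, 0, 0, 0.001, 0, 0, 0],
  [0, 0, 0, 0.002, 0, 0, 0],
  [0, 0, 0, 0.002, 0, 0, 0],
])

```text
time_s: 30.88
position: [0.5543, -0.1244, 0.0321]
tcp_rot: [[-1.0, 0.01, 0.004], [0.01, 1.0, -0.003], [-0.004, -0.003, -1.0]]
wrist_force: [-11.0, 4.0, 23.4]
grip_width: 0.0002
finger_force: 11.5
```

```bash
python3 lid.py
```

```text
0 offset -0.49 fit dir 36.01 model dir 35.75
2 offset 0.35 fit dir 35.89 model dir 36.82
4 offset 1.21 fit dir 36.15 model dir 37.87
6 offset 1.74 fit dir 37.6 model dir 38.91
[ 0.55431704 -0.12445305  0.03212307] [-9.61085494  3.74648123 22.8042189 ]
```

The lid hit a hard stop at reported z = 0.032. With the 24.5 mm offset seen throughout, that is the 56.5 mm shut height, and the edge fit gives about 0°. Lifting off.

apply_moves([
  [0, 0, 0, -0.004, 0, 0, 0],
  [0, 0, 0, -0.02, 0, 0, 0],
  [0, 0, 0, -0.05, 0, 0, 0],
  [0, 0, 0, -0.09, 0, 0, 0],
  [0, 0, 0.05, -0.12, 0, 0, 0],
  [0, 0, 0.1, -0.14, 0, 0, 0],
  [0, 0, 0.1, -0.14, 0, 0, 0],
  [0, 0, 0.1, -0.14, 0, 0, 0],
])

```text
time_s: 31.65
position: [0.5561, -0.02, 0.172]
tcp_rot: [[-1.0, 0.006, 0.01], [0.006, 1.0, -0.003], [-0.01, -0.003, -1.0]]
wrist_force: [0.1, 0.4, 1.2]
grip_width: 0.0
finger_force: 0.0
```

```bash
python3 lid.py; python3 - <<'E'
from h import *
t=grab('top');h=cv2.cvtColor(t['image'],cv2.COLOR_RGB2HSV)
m0=cv2.imread('pics/top0.png');d=np.abs(t['image'][:,:,::-1].astype(int)-m0).sum(2)
for n,(u,v) in dict(can=(200,262),bottle=(176,219),loupe=(250,257),knife=(315,135),blade=(312,178),turq1=(284,284),turq2=(438,220),pink=(140,233)).items(): print(n,np.median(d[v-4:v+5,u-4:u+5]))
E
```

```text
0 offset -0.55 fit dir 36.06 model dir 35.75
2 offset 0.39 fit dir 36.09 model dir 36.82
4 offset 1.22 fit dir 36.24 model dir 37.87
6 offset 1.77 fit dir 37.54 model dir 38.91
[ 0.55479679 -0.02330875  0.16906337] [ 0.2901537   0.00221134 -0.81258912]
can 4.0
bottle 3.0
loupe 4.0
knife 3.0
blade 3.0
turq1 35.0
turq2 3.0
pink 3.0
```

The lid stayed shut after I let go, and the bystanders haven't moved (the turquoise one at (284,284) is only darkened by the arm's shadow). Handing in.

```bash
python3 -c "
from plant import env
print(env.close_job())"
```

```text
the job is handed in; nothing more can be done
None
```

Both wedges are laid head to tail in the empty bay and sit level below the rim, and the lid is shut; I handed the job in at about 32 s, and the hand-in gave no verdict.

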